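# Tip the milling balls out of the drying pan

### The job

Take the blue pan of milling balls and caps out of its rack and stand it in the tipping cradle with its mouth towards the yellow catch box. Then raise the cradle's handle to tip it to 25 degrees (the green mark, never near 40), hold it there for about two seconds so that the white balls roll out into the catch box while the red caps stay in the pan, and bring the cradle back down level with the pan still in it. Don't spill anything and leave the other glassware standing where it is.

Things in the scene. Friction and masses are not known exactly. Their poses are not given: they have to be found in the camera images.
- pan: blue open-topped pan, 70 (x) x 62 (y) x 52 mm high outside, 4 mm walls, 0.1-0.2 kg, carry level, no jerks. Origin: centre of underside. Its +x wall is the mouth: a full-width slot from a sill 8 mm up to a solid bar at 34-52 mm height. The floor slopes up 8 deg over the last 27 mm to the sill: balls roll out when tipped 15 deg or more to +x. Grip from above across x or y at about 40 mm height
- pan_mouth (a point): middle of the slot in the pan's mouth, on the outside of its +x wall, 20 mm up
- ball1: white ceramic ball, 20 mm diameter, lying loose in the pan; origin at its centre
- ball2: second white ball, the same
- cap1: red flat screw cap, 22 mm diameter, 9 mm high, lying in the back of the pan; origin at the centre of its underside
- cap2: second red cap, the same
- rack: fixed rack holding the pan at the start: grey base 108 (x) x 72 (y) x 8 mm, the pan stands on it. White walls (60 wide, 7 thick, top 62 mm over the table) stand 3.7 mm from the pan's +x and -x walls; the y sides are open, so here the pan can be gripped only across its y. Origin: centre of underside, axes as the pan's
- cradle: fixed grey base of the tipping cradle, 200 x 116 mm; origin on the table below the hinge, +x to the catch box. White angle plates at y = +-55 mm, x -21 to 49 mm, top 127 mm over the table, with a green mark at 25 deg and a red one at 40 for the red pointer. Yellow open catch box at x 50 to 137, y +-45 mm, rim 50 mm over the table, far wall 88 mm
- hinge (a point): the cradle's hinge axis (along the cradle's y), 70 mm above the table, right above the cradle's origin; axes as the cradle's
- tip (a joint): angle of the tipping cradle in rad: 0 level (at its stop), grows as its handle goes up and its catch-box side goes down; 25 degrees = 0.436. The hinge is stiff and stays where it is left (about 2 to 4 N at the handle moves it)
- seat (a point): centre of the cradle's platform top (80 mm over the table when level), where the pan stands; axes tilt with it, x to the catch box. Cheeks at y = +-34.5 to 39.5 mm, 52 mm high, x -22 to 18 mm; 6 mm high lips at x = +-39 to 43 mm. The cheeks allow only a grip across the pan's x, so after the rack the pan must be set down and regripped
- bar (a point): middle of the cradle's orange handle bar, 10 mm thick, 72 mm long along the cradle's y, 105 mm behind the hinge axis and 45 mm above it when level (115 mm over the table); it can be gripped from above with the fingers closing along the cradle's x, and turns freely between the fingers
- mat: green mat fixed on the table, 150 x 150 x 3 mm, kept clear: room to set the pan down on. Origin at the centre of its underside
- catch (a point): centre of the inner floor of the catch box, 8 mm above the table; inside 79 (x) x 82 mm (y); axes as the cradle's
- flask1: bystander: clear conical flask, 64 mm wide, 115 mm high. Origins of all bystanders are at the centre of the underside
- flask2: bystander: green conical flask beside the rack, 58 mm wide, 100 mm high
- amber: bystander: amber bottle, 48 mm wide, 155 mm high
- redjar: bystander: jar with red lid, 60 mm wide, 75 mm high
- pill: bystander: small white jar, 42 mm wide, 60 mm high
- measure: bystander: measuring cylinder, foot 60 mm wide, 36 mm wide above, 190 mm high
- wash: bystander: white bottle with blue cap, 56 mm wide, 140 mm high
- beaker: bystander: glass beaker, 64 mm wide, 75 mm high

How it is judged:
By the outcome, as a careful person would: the job done as asked, in the order asked, and still so for the second after the job is handed in, with the robot touching nothing.
It also fails if it takes over 72 s, if anything falls off the work surface, if the arm or the gripper's body presses on something with over 40 N, if the wrist force passes 120 N, or if a joint passes its speed limit or range.

### The arm

A 6-joint arm with a two-finger parallel gripper is mounted at the origin on the work surface. World frame = base frame: x ahead of the robot, y to its left, z up, the work surface at z = 0. Lengths are in m, angles in rad, forces in N, time in s.
With the tool pointing down it reaches from about 0.225 to 0.875 m from the base axis. Payload 3.4 kg.
Tool frame: the origin (TCP) lies between the finger pads; the fingertips stand 11 mm ahead of it and the grasp point (between the pads) lies 8 mm behind it (tips_ahead is the distance from the TCP to the fingertips, in m); z points along the fingers, x is the direction in which the jaws open and shut, and the axes are right-handed (so a half turn about z gives the same grasp; the last joint's range is limited). The gripper opens to 85 mm and grips with 20 to 120 N. Pads are 22 mm wide; open, the fingers measure 114 mm over their backs; the gripper's body (76 mm by 85 mm) begins 54 mm behind the grasp point. The pads swing forward as they close: fully open they stand 13 mm farther back than shut.
Start: joints at [-1.281, 0.276, 1.505, -0, 1.361, -0.121], TCP at [0.23, -0.527, 0.242] pointing down, gripper open.
Joint ranges: [-2.89, 2.89], [-0.75, 2.08], [0.22, 2.7], [-1.18, 4.32], [0.11, 2.71], [-2.7, 2.7]. Speed limits (rad/s): [2.57, 2.57, 3.14, 3.14, 3.14, 3.14].

### API

Orientations are given as a unit quaternion [w, x, y, z].
In Python, from rig import get_state, get_image, sign_off, masks_of, tips_ahead gives the robot as it stands.
- The arm moves only by the tool play_rows, never from a script. Its argument "series" is a list of rows, each an object of numbers: "fingers": the closure, from -1 (fully open) to 1 (shut); "dx", "dy", "dz": the shift along the world's x, y, z in mm; "turn": the turn about the world's z in rad. A call has 1 to 20 rows; each row shifts and turns the pose as measured when the row begins; what a row does not reach is not made up. A row lasts 1/12 s, in which the tool goes at most 41.7 mm and 7.16 degrees, less where a joint would pass 70% of its speed; a pose out of reach is approached as far as the arm can. A call with a gripper value outside its range is refused whole. The fingers move at their own pace and stop on an object; "squeeze" is the grip in N (left out, the last holds). Time passes only in rows, so rows that do not move let the fingers close. It gives the time, the measured TCP pose, the force and the opening at its end, in the units of the state.
- get_state(): the state, without advancing time (a new reading comes with each control period).
- get_image(name): name is "scene" or "top"; returns a dict with "pixels" (480x640x3 uint8, red, green, blue), "vfov" (degrees; the focal length in pixels is half the picture's height over the tangent of half this angle, whatever the lens; pixels are square), "cx", "cy" (the principal point, pixels), "rvec" (rotation vector, rad) and "tvec" (3), from world to camera coordinates, as OpenCV has them. Camera axes: x right, y down, z forward; pixel columns grow to the right and rows downward; lengths in m; the calibration is good to about 2 mm. A picture is of the moment at which its call begins. There is no depth.
- sign_off(): hands the job in, once; it reports no verdict.
Trained networks look in a picture, given as the dict that the camera call returned (one of the last four; its "shot" number tells which), for a name from the list of things; names that differ only in an ending like _2 or _b are one class to them, and where a whole thing is asked for, a point or a joint stands for the part that bears it (a point fixed in the world has none). Each returns a list of dicts, best first, with "p" (0 to 1); they miss things now and then, are a little off and sometimes report something else, mostly with a low value. They report only what shows in the picture. A call takes as long as a camera call.
- masks_of(picture, label): "region" (480x640 bool, what is visible of it) and "xy" ([column, row] in pixels, amid what is visible of it).
The state is a dict: "clock": time; "qpos": joint angles; "qd": joint speeds; "effort": joint torques, N m; "position": TCP position; "ee_rot": TCP orientation; "contact_force": force on the tool from outside, world axes, zero at the start; "moment": the same for the moment, N m; "width": finger opening in m.
Only numpy, scipy, OpenCV 4.12 (cv2) and the standard library are available. Lean on these libraries where they do the work, as an engineer would, in place of code of your own. Each camera call takes 0.05 s, during which the arm holds its last target. There are 200 camera calls.

## Working session

There is one attempt and no reset: what is moved stays moved. The work goes in short steps, Python scripts to look and compute and a tool call to move; the robot and the scene stay as the last step left them, time stands still between calls to the robot, and variables do not carry over. Pictures are saved under pics/ and viewed, about 8 in all and at most 12, crops included, and the job is handed in when it is done.

Besides the shell and the picture viewer there is one more tool, called after "Call:" in YAML: its name, and indented under it one key for each argument. play_rows: Moves the arm, as the interface text tells. Its arguments: {"type":"object","properties":{"series":{"type":"array"},"squeeze":{"type":"number"}},"required":["series"]}

```bash
mkdir -p pics; ls; cat > h.py <<'E'
import numpy as np, cv2
from rig import *
def cam(im):
    R,_=cv2.Rodrigues(np.array(im["rvec"],float)); f=240/np.tan(np.radians(im["vfov"])/2)
    return R,np.array(im["tvec"],float).ravel(),f,im["cx"],im["cy"]
def ray(im,uv,z):
    R,t,f,cx,cy=cam(im); c=-R.T@t
    d=R.T@np.array([(uv[0]-cx)/f,(uv[1]-cy)/f,1]); return c+d*(z-c[2])/d[2]
def proj(im,P):
    R,t,f,cx,cy=cam(im); p=R@np.asarray(P,float)+t; return np.array([f*p[0]/p[2]+cx,f*p[1]/p[2]+cy])
def save(im,name,crop=None,s=1):
    a=im["pixels"][...,::-1]
    if crop: a=a[crop[1]:crop[3],crop[0]:crop[2]]
    cv2.imwrite(f"pics/{name}.png",cv2.resize(np.ascontiguousarray(a),None,fx=s,fy=s,interpolation=cv2.INTER_CUBIC))
E
python3 - <<'E'
from h import *
s=get_state();print(s)
a=get_image("scene");b=get_image("top")
save(a,"s0");save(b,"t0")
for n,im in(("scene",a),("top",b)):
    R,t,f,cx,cy=cam(im);print(n,-R.T@t,R[2],f,cx,cy)
for l in ["pan","rack","cradle","mat","bar","catch","flask1","flask2","amber","redjar","pill","measure","wash","beaker"]:
    for n,im in(("s",a),("t",b)):
        m=masks_of(im,l)
        print(l,n,[(round(d["p"],2),np.round(d["xy"]).tolist(),ray(im,d["xy"],0.0).round(3).tolist()) for d in m[:2]])
E
```

```text
pics
{'clock': 0.0, 'qpos': array([-1.28099076e+00,  2.76614018e-01,  1.50617024e+00, -1.23654626e-05,
        1.36068203e+00, -1.20983886e-01]), 'qd': array([-0.00115367, -0.00069872, -0.00103178, -0.00281027,  0.00199427,
       -0.00106978]), 'effort': array([-2.39382271e-04, -4.16780019e+01, -2.45812064e+01, -1.36331041e-04,
        1.11654494e-02,  1.55707362e-06]), 'position': array([ 0.2294667 , -0.52666216,  0.24141405]), 'ee_rot': array([-5.99602335e-04,  8.36461110e-01, -5.48025486e-01, -7.19821531e-04]), 'contact_force': array([ 0.45650734, -0.20597595, -0.70408734]), 'moment': array([ 0.00573078,  0.01928297, -0.06774157]), 'width': 0.08532698787704633}
scene [ 1.04796939 -0.40131158  1.1960186 ] [-0.39596428  0.3288466  -0.85736352] 530.5458104909943 320.8565066439113 241.84073445182358
top [0.42556222 0.0071178  1.38076467] [ 0.06236199 -0.01839159 -0.99788413] 565.6978562791569 315.81162503403345 240.27011573738017
pan s [(0.61, [232.0, 334.0], [0.556, -0.27, 0.0])]
pan t [(0.79, [424.0, 205.0], [0.596, -0.287, 0.0])]
rack s [(0.63, [238.0, 358.0], [0.613, -0.292, 0.0]
[... 1204 characters left out ...]
], [0.339, 0.157, 0.0])]
redjar t [(0.76, [250.0, 306.0], [0.354, 0.145, 0.0]), (0.48, [498.0, 263.0], [0.448, -0.464, 0.0])]
pill s [(0.69, [230.0, 238.0], [0.332, -0.118, 0.0])]
pill t [(0.49, [363.0, 303.0], [0.357, -0.131, 0.0]), (0.17, [413.0, 220.0], [0.558, -0.259, 0.0])]
measure s [(0.76, [341.0, 307.0], [0.67, -0.024, 0.0])]
measure t [(0.71, [325.0, 164.0], [0.699, -0.045, 0.0])]
wash s [(0.63, [138.0, 342.0], [0.428, -0.451, 0.0])]
wash t [(0.87, [499.0, 265.0], [0.444, -0.466, 0.0]), (0.32, [426.0, 218.0], [0.562, -0.289, 0.0])]
beaker s [(0.74, [414.0, 136.0], [0.393, 0.507, 0.0])]
beaker t [(0.6, [106.0, 274.0], [0.438, 0.492, 0.0]), (0.51, [190.0, 218.0], [0.571, 0.287, 0.0])]
```

View pics/s0.png

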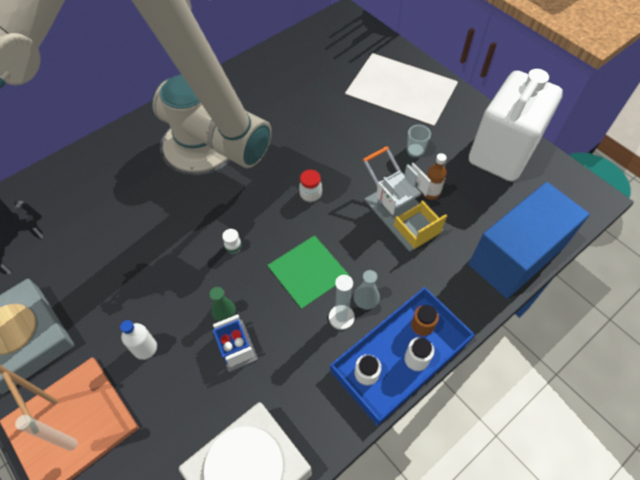

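View pics/t0.png

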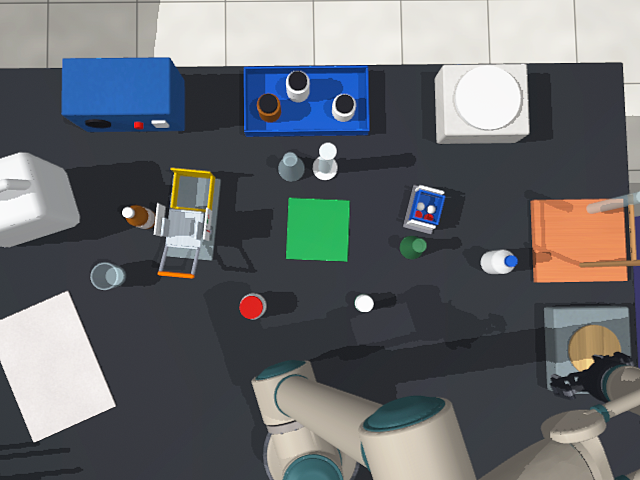

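The scene view shows the pan/rack at about (232,340), the mat at (308,270) and the cradle at (402,195). In the top view they are at (425,208), (318,230) and (190,220). flask2 is at top (413,246), just behind the rack. I'll take one composite close-up.

```bash
python3 - <<'E'
from h import *
a=get_image("scene");b=get_image("top")
A=a["pixels"][...,::-1];B=b["pixels"][...,::-1]
def c(I,u,v,w,h): return cv2.resize(np.ascontiguousarray(I[v:v+h,u:u+w]),(400,300),interpolation=cv2.INTER_CUBIC)
# scale: 80x60 ->5x ; 120x90->3.333
o=np.vstack([np.hstack([c(B,385,175,80,60),c(A,195,305,80,60)]),np.hstack([c(B,130,160,160,120),c(A,340,130,120,120)[:, :] if 0 else c(A,335,135,160,120)])])
cv2.imwrite("pics/c1.png",o)
E
```

```text
(no output)
```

View pics/c1.png

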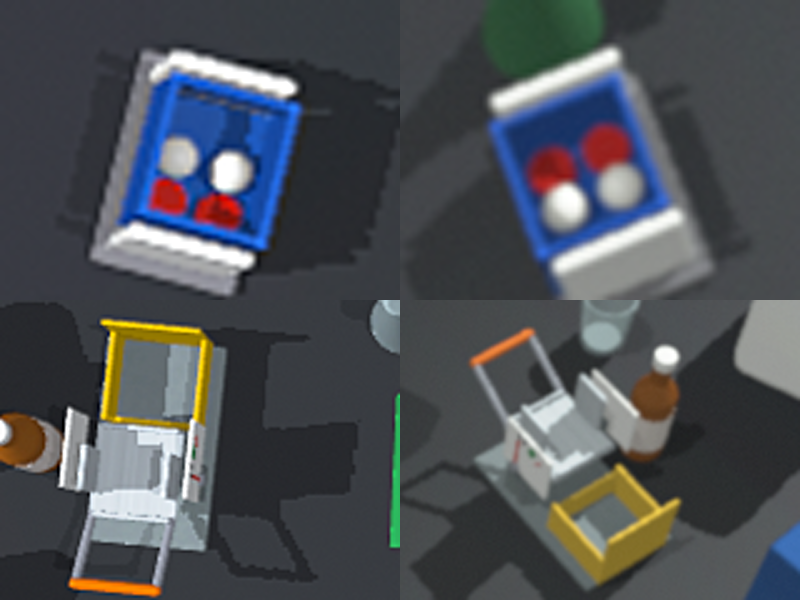

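```bash
cat > fit.py <<'E'
from h import *
from scipy.optimize import least_squares
def fit(obs,x0,free=3):
    # obs: (im, local xyz, uv); x=(X,Y,yaw)
    def w(x,p): c,s=np.cos(x[2]),np.sin(x[2]); return [x[0]+c*p[0]-s*p[1],x[1]+s*p[0]+c*p[1],p[2]]
    r=lambda x:np.concatenate([proj(im,w(x,p))-uv for im,p,uv in obs])
    o=least_squares(r,x0,loss="soft_l1"); print("pose",o.x.round(4),"res",r(o.x).reshape(-1,2).round(1).tolist()); return o.x
E
python3 - <<'E'
from fit import *
a=get_image("scene");b=get_image("top")
T=lambda u,v:np.array([385+u/5,175+v/5]); S=lambda u,v:np.array([195+(u-400)/5,305+v/5])
z=.06
obs=[(b,(.035,.031,z),T(163,73)),(b,(.035,-.031,z),T(299,104)),(b,(-.035,-.031,z),T(267,248)),(b,(-.035,.031,z),T(123,220)),
 (a,(-.035,.031,z),S(624,76)),(a,(-.035,-.031,z),S(494,124)),(a,(.035,-.031,z),S(540,256)),(a,(.035,.031,z),S(672,207))]
# orientation: caps (back) are top in scene view
print("pan");fit(obs,[.57,-.28,-.2])
T=lambda u,v:np.array([130+u/2.5,160+(v-300)/2.5]); S=lambda u,v:np.array([335+(u-400)/2.5,135+(v-300)/2.5])
obs=[(b,(-.105,.036,.115),T(70,583)),(b,(-.105,-.036,.115),T(160,592)),(a,(-.105,.036,.115),S(533,334)),(a,(-.105,-.036,.115),S(473,361)),
 (b,(.137,.045,.088),T(102,321)),(b,(.137,-.045,.088),T(213,331)),(a,(.137,.045,.088),S(681,501)),(a,(.137,-.045,.088),S(603,548)),
 (b,(.05,.045,.05),T(102,420)),(b,(.05,-.045,.05),T(207,426)),(a,(.05,.045,.05),S(618,467)),(a,(.05,-.045,.05),S(549,510))]
print("cradle");c=fit(obs,[.57,.29,-.05])
# orange centroid check
for im in (a,b):
    h=cv2.cvtColor(im["pixels"],cv2.COLOR_RGB2HSV);m=((h[...,0]>5)&(h[...,0]<16)&(h[...,1]>180)&(h[...,2]>120)).astype(np.uint8)
    if im is b: m[:, :130]=0;m[:,260:]=0
    else: m[:, :340]=0;m[:,410:]=0; 
    m[290:]=0
    v,u=np.nonzero(m);
    print("orange",len(u),u.mean(),v.mean(),u.min(),u.max(),"at z.115",ray(im,(u.mean(),v.mean()),.115))
cc,ss=np.cos(c[2]),np.sin(c[2]);print("bar",c[0]-.105*cc,c[1]-.105*ss)
m=masks_of(b,"flask2");print([ (d["p"],d["xy"]) for d in m])
h=cv2.cvtColor(b["pixels"],cv2.COLOR_RGB2HSV);m=((abs(h[...,0].astype(int)-60)<12)&(h[...,1]>120))
n,l,st,ce=cv2.connectedComponentsWithStats(m.astype(np.uint8));
for i in range(1,n):
    if st[i,4]>60: print("green",st[i],ray(b,ce[i],.003),ray(b,ce[i],.05))
for l,z in (("amber",.075),("flask1",.04),("measure",.01),("redjar",.04),("beaker",.04),("pill",.03)):
    for im in(a,b):print(l,ray(im,masks_of(im,l)[0]["xy"],z).round(3))
E
```

```text
pan
pose [ 0.5846 -0.2818 -0.2824] res [[0.9, -1.1], [-0.9, -0.4], [-1.9, -0.7], [1.5, -2.0], [-0.9, -1.5], [-0.7, -0.8], [-0.2, 0.0], [-0.2, -1.0]]
cradle
pose [ 0.5379  0.2836 -0.1292] res [[1.4, -0.8], [-2.4, -0.7], [-2.0, -0.4], [-0.2, 0.2], [1.4, -1.1], [-4.0, -0.7], [-2.1, 0.7], [0.6, -1.7], [0.5, -1.3], [-3.5, 0.6], [-0.9, -0.8], [-0.7, -2.6]]
orange 60 375.3 153.81666666666666 364 386 at z.115 [0.43388061 0.29732674 0.115     ]
orange 161 170.93788819875778 242.46583850931677 130 259 at z.115 [0.50473681 0.30720494 0.115     ]
bar 0.43380226659177934 0.29708987435905015
[(0.86, [413.8, 246.7]), (0.83, [291.7, 164.7])]
green [ 286  197   64   65 3804] [ 0.5387342  -0.02313181  0.003     ] [ 0.53487353 -0.0220999   0.05      ]
green [400 236  26  23 381] [ 0.49194741 -0.24993266  0.003     ] [ 0.4896828  -0.24116384  0.05      ]
amber [0.578 0.387 0.075]
amber [0.568 0.39  0.075]
flask1 [0.698 0.028 0.04 ]
flask1 [ 0.49  -0.251  0.04 ]
measure [ 0.667 -0.026  0.01 ]
measure [0.576 0.285 0.01 ]
redjar [0.359 0.14  0.04 ]
redjar [0.356 0.138 0.04 ]
beaker [0.431 0.474 0.04 ]
beaker [0.432 0.472 0.04 ]
pill [ 0.362 -0.125  0.03 ]
pill [ 0.365 -0.121  0.03 ]
```

```bash
cat > sil.py <<'E'
from h import *
from scipy.optimize import minimize
K=4
def w(x,p): c,s=np.cos(x[2]),np.sin(x[2]); p=np.asarray(p,float); return np.c_[x[0]+c*p[:,0]-s*p[:,1],x[1]+s*p[:,0]+c*p[:,1],p[:,2]]
def box(x0,x1,y0,y1,z0,z1): return [(x,y,z) for x in(x0,x1) for y in(y0,y1) for z in(z0,z1)]
def draw(im,P,img,val):
    q=np.array([proj(im,p) for p in P]); q=(q+.5)*K-.5
    cv2.fillConvexPoly(img,cv2.convexHull(np.round(q*16).astype(np.int32)),val,shift=4)
def hsvmask(im,lo,hi,win):
    h=cv2.cvtColor(im["pixels"],cv2.COLOR_RGB2HSV); m=cv2.inRange(h,lo,hi); z=np.zeros_like(m); u0,v0,u1,v1=win; z[v0:v1,u0:u1]=m[v0:v1,u0:u1]
    n,l,st,_=cv2.connectedComponentsWithStats(z); i=1+np.argmax(st[1:,4]); z=(l==i).astype(np.uint8)
    cs,_=cv2.findContours(cv2.resize(z*255,None,fx=K,fy=K,interpolation=cv2.INTER_LINEAR)//128,cv2.RETR_EXTERNAL,cv2.CHAIN_APPROX_NONE)
    o=np.zeros((480*K,640*K),np.uint8); cv2.fillConvexPoly(o,cv2.convexHull(np.vstack(cs)),1); return o
def sfit(views,x0,ds=(.006,.006,.08)):
    # views: (im, mask, [solids], [occluders])
    def cost(x):
        e=0
        for im,m,so,oc in views:
            g=np.zeros_like(m)
            for s in so: draw(im,w(x,s),g,1)
            for s in oc: draw(im,w(x,s),g,0)
            cs,_=cv2.findContours(g,cv2.RETR_EXTERNAL,cv2.CHAIN_APPROX_NONE)
            if cs: cv2.fillConvexPoly(g,cv2.convexHull(np.vstack(cs)),1)
            e+=np.count_nonzero(g!=m)/m.sum()
        return e
    sx=np.array([x0]+[np.array(x0)+np.eye(3)[i]*ds[i] for i in range(3)])
    o=minimize(cost,x0,method="Nelder-Mead",options=dict(initial_simplex=sx,xatol=2e-4,fatol=1e-4,maxiter=150)); return o.x.round(4),round(o.fun,3)
BLUE=((105,120,40),(125,255,255)); YEL=((20,130,60),(32,255,255)); ORA=((5,180,120),(17,255,255)); GRN=((50,120,60),(72,255,255))
CATCH=[box(.05,.137,-.045,.045,.003,.05)+box(.133,.137,-.045,.045,.003,.088)]
BAR=[box(-.11,-.1,-.036,.036,.11,.12)]
PAN=lambda z:[box(-.035,.035,-.031,.031,z,z+.052)]
WALLS=[box(s*.0422-.0035,s*.0422+.0035,-.03,.03,.008,.062) for s in(1,-1)]
E
python3 - <<'E'
from sil import *
a=get_image("scene");b=get_image("top")
mm=[hsvmask(a,*BLUE,(200,310,270,370)),hsvmask(b,*BLUE,(395,180,455,235))]
V=[(im,m,PAN(.008),WALLS) for im,m in zip((a,b),mm)]
x0=[.585,-.282,-.24]
for v in(V,V[:1],V[1:]): print("pan",sfit(v,x0))
V2=[(a,hsvmask(a,*YEL,(380,190,460,260)),CATCH,[]),(b,hsvmask(b,*YEL,(160,160,230,222)),CATCH,[])]
x0=[.538,.284,-.12]
for v in(V2,V2[:1],V2[1:]): print("catch",sfit(v,x0))
V3=[(a,hsvmask(a,*ORA,(355,140,400,170)),BAR,[]),(b,hsvmask(b,*ORA,(150,260,205,285)),BAR,[])]
for v in(V2+V3,V3): print("bar",sfit(v,x0))
V4=[(a,hsvmask(a,*GRN,(260,230,360,310)),[box(-.075,.075,-.075,.075,0,.003)],[]),(b,hsvmask(b,*GRN,(270,190,360,270)),[box(-.075,.075,-.075,.075,0,.003)],[])]
for v in(V4,V4[:1],V4[1:]):print("mat",sfit(v,[.54,-.022,0]))
E
```

```text
pan (array([ 0.5835, -0.2838, -0.1997]), np.float64(0.305))
pan (array([ 0.5821, -0.2834, -0.1922]), np.float64(0.179))
pan (array([ 0.5844, -0.2855, -0.2742]), np.float64(0.083))
catch (array([ 0.5392,  0.2862, -0.1086]), np.float64(0.06))
catch (array([ 0.5383,  0.2877, -0.1046]), np.float64(0.025))
catch (array([ 0.5395,  0.285 , -0.0979]), np.float64(0.017))
bar (array([ 0.5377,  0.2861, -0.1042]), np.float64(0.963))
bar (array([ 0.5376,  0.2858, -0.1088]), np.float64(0.877))
mat (array([ 0.5387, -0.023 , -0.0549]), np.float64(0.053))
mat (array([ 0.5388, -0.0227, -0.0607]), np.float64(0.023))
mat (array([ 0.5393, -0.0232, -0.0559]), np.float64(0.029))
```

Call:
play_rows:
  series:
    - {"fingers": -1,"dx": 29.5,"dy": 20.2,"turn": -0.057}
    - {"fingers": -1,"dx": 29.5,"dy": 20.2,"turn": -0.057}
    - {"fingers": -1,"dx": 29.5,"dy": 20.2,"turn": -0.057}
    - {"fingers": -1,"dx": 29.5,"dy": 20.2,"turn": -0.057}
    - {"fingers": -1,"dx": 29.5,"dy": 20.2,"turn": -0.057}
    - {"fingers": -1,"dx": 29.5,"dy": 20.2,"turn": -0.057}
    - {"fingers": -1,"dx": 29.5,"dy": 20.2,"turn": -0.057}
    - {"fingers": -1,"dx": 29.5,"dy": 20.2,"turn": -0.057}
    - {"fingers": -1,"dx": 29.5,"dy": 20.2,"turn": -0.057}
    - {"fingers": -1,"dx": 29.5,"dy": 20.2,"turn": -0.057}
    - {"fingers": -1,"dx": 29.5,"dy": 20.2,"turn": -0.057}
    - {"fingers": -1,"dx": 29.5,"dy": 20.2,"turn": -0.057}
    - {"fingers": -1}

```text
invalid input at $.series[0]: expected keys fingers, dx, dy, dz, turn
```

```bash
cat > st.py <<'E'
from h import *
from scipy.spatial.transform import Rotation as Ro
def st():
    s=get_state();R=Ro.from_quat(np.roll(s["ee_rot"],-1)).as_matrix()
    print("t",round(s["clock"],2),"pos",(1000*s["position"]).round(1),"jaw",round(np.arctan2(R[1,0],R[0,0]),3),"z",R[:,2].round(3),"w",round(1000*s["width"],1),"F",s["contact_force"].round(1),"q",s["qpos"].round(2))
    return s
E
python3 -c "
from st import *
st()
try: print(tips_ahead())
except Exception as e: print(tips_ahead,e)"
```

```text
t 2.45 pos [ 229.6 -527.2  242.3] jaw -1.16 z [ 0. -0. -1.] w 85.3 F [-0.1 -0.3 -0.1] q [-1.28  0.28  1.5   0.    1.36 -0.12]
0.011 'float' object is not callable
```

Call:
play_rows:
  series:
    - {"fingers": -1,"dx": 29.5,"dy": 20.2,"dz": 0,"turn": -0.057}
    - {"fingers": -1,"dx": 29.5,"dy": 20.2,"dz": 0,"turn": -0.057}
    - {"fingers": -1,"dx": 29.5,"dy": 20.2,"dz": 0,"turn": -0.057}
    - {"fingers": -1,"dx": 29.5,"dy": 20.2,"dz": 0,"turn": -0.057}
    - {"fingers": -1,"dx": 29.5,"dy": 20.2,"dz": 0,"turn": -0.057}
    - {"fingers": -1,"dx": 29.5,"dy": 20.2,"dz": 0,"turn": -0.057}
    - {"fingers": -1,"dx": 29.5,"dy": 20.2,"dz": 0,"turn": -0.057}
    - {"fingers": -1,"dx": 29.5,"dy": 20.2,"dz": 0,"turn": -0.057}
    - {"fingers": -1,"dx": 29.5,"dy": 20.2,"dz": 0,"turn": -0.057}
    - {"fingers": -1,"dx": 29.5,"dy": 20.2,"dz": 0,"turn": -0.057}
    - {"fingers": -1,"dx": 29.5,"dy": 20.2,"dz": 0,"turn": -0.057}
    - {"fingers": -1,"dx": 29.5,"dy": 20.2,"dz": 0,"turn": -0.057}
    - {"fingers": -1,"dx": 0,"dy": 0,"dz": 0,"turn": 0}

```text
clock: 3.53
position: [0.5964, -0.2741, 0.2424]
ee_rot: [-0.0, -0.587, 0.81, -0.0]
contact_force: [1.1, -1.2, 0.6]
width: 0.0852
```

```bash
python3 -c "
from st import *
st()"
```

```text
t 3.53 pos [ 596.4 -274.1  242.4] jaw -1.888 z [-0.    -0.001 -1.   ] w 85.2 F [ 1.1 -1.2  0.6] q [-0.54  0.4   1.32 -0.    1.42  1.35]
```

Call:
play_rows:
  series:
    - {"fingers": -1,"dx": -6,"dy": -5,"dz": -20,"turn": 0.022}
    - {"fingers": -1,"dx": -6,"dy": -5,"dz": -30,"turn": 0.022}
    - {"fingers": -1,"dx": 0,"dy": 0,"dz": -30,"turn": 0}
    - {"fingers": -1,"dx": 0,"dy": 0,"dz": -25,"turn": 0}
    - {"fingers": -1,"dx": 0,"dy": 0,"dz": -10,"turn": 0}
    - {"fingers": -1,"dx": 0,"dy": 0,"dz": 0,"turn": 0}
    - {"fingers": -1,"dx": 0,"dy": 0,"dz": 0,"turn": 0}

```text
clock: 4.12
position: [0.5871, -0.2825, 0.1253]
ee_rot: [0.001, -0.609, 0.793, -0.003]
contact_force: [0.1, 0.5, -0.9]
width: 0.0853
```

```bash
python3 -c "
from st import *
st()
a=get_image('scene');b=get_image('top')
f=lambda im,u,v:cv2.resize(np.ascontiguousarray(im['pixels'][v:v+90,u:u+100,::-1]),(400,360),interpolation=cv2.INTER_CUBIC)
cv2.imwrite('pics/c2.png',np.hstack([f(b,375,160),f(a,185,290)]))"
```

```text
t 4.12 pos [ 587.1 -282.5  125.3] jaw -1.832 z [ 0.005 -0.005 -1.   ] w 85.3 F [ 0.1  0.5 -0.9] q [-0.55  0.46  1.51 -0.    1.16  1.28]
```

View pics/c2.png

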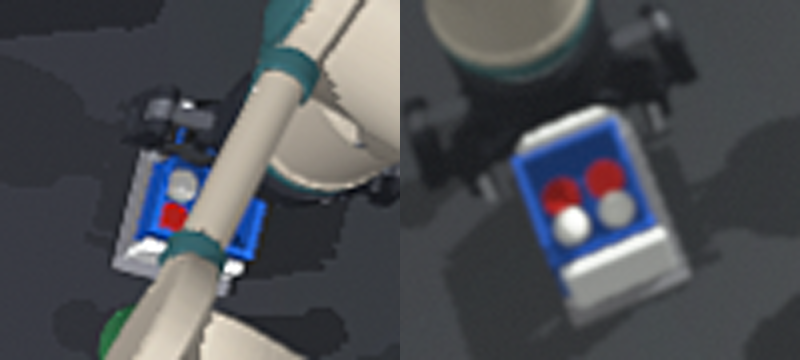

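The close-up shows the fingers straddling the pan's y sides, parallel to the rack walls (crop slope about 22° for both). I'll descend and grip.

Call:
play_rows:
  series:
    - {"fingers": -1,"dx": -1.5,"dy": -1,"dz": -15,"turn": -0.005}
    - {"fingers": -1,"dx": -1.5,"dy": -0.5,"dz": -18,"turn": 0}
    - {"fingers": -1,"dx": 0,"dy": 0,"dz": -18,"turn": 0}
    - {"fingers": -1,"dx": 0,"dy": 0,"dz": -16,"turn": 0}
    - {"fingers": -1,"dx": 0,"dy": 0,"dz": -12,"turn": 0}
    - {"fingers": -1,"dx": 0,"dy": 0,"dz": -4,"turn": 0}
    - {"fingers": -1,"dx": 0,"dy": 0,"dz": 0,"turn": 0}
  squeeze: 30

```text
clock: 4.8
position: [0.5938, -0.2907, 0.0559]
ee_rot: [0.006, -0.607, 0.795, -0.018]
contact_force: [0.7, 0.7, 0.8]
width: 0.0854
```

```bash
python3 -c "
from st import *
st()"
```

```text
t 4.8 pos [ 593.8 -290.7   55.9] jaw -1.838 z [ 0.032 -0.022 -0.999] w 85.4 F [0.7 0.7 0.8] q [-0.56  0.53  1.59 -0.    0.98  1.28]
```

Call:
play_rows:
  series:
    - {"fingers": -1,"dx": 0,"dy": 0,"dz": 0,"turn": 0}
    - {"fingers": -1,"dx": 0,"dy": 0,"dz": 0,"turn": 0}

```text
clock: 4.97
position: [0.5955, -0.2918, 0.0587]
ee_rot: [0.007, -0.607, 0.795, -0.02]
contact_force: [0.1, -0.1, 0.6]
width: 0.0854
```

```bash
python3 -c "
from st import *
s=st();print(s['qd'].round(3))"
```

```text
t 4.97 pos [ 595.5 -291.8   58.7] jaw -1.838 z [ 0.036 -0.024 -0.999] w 85.4 F [ 0.1 -0.1  0.6] q [-0.56  0.52  1.59 -0.    0.98  1.28]
[-0.001 -0.016 -0.023  0.001  0.006 -0.002]
```

Call:
play_rows:
  series:
    - {"fingers": -1,"dx": 0,"dy": 0,"dz": 0,"turn": 0}
    - {"fingers": -1,"dx": 0,"dy": 0,"dz": 0,"turn": 0}
    - {"fingers": -1,"dx": 0,"dy": 0,"dz": 0,"turn": 0}

```text
clock: 5.22
position: [0.5973, -0.2929, 0.0621]
ee_rot: [0.008, -0.607, 0.795, -0.023]
contact_force: [0.3, -0.7, 0.2]
width: 0.0855
```

```bash
python3 -c "
from st import *
s=st();print(s['qd'].round(3));get_image('top');s=st();print(s['qd'].round(3), s['effort'].round(2))"
```

```text
t 5.22 pos [ 597.3 -292.9   62.1] jaw -1.838 z [ 0.041 -0.027 -0.999] w 85.5 F [ 0.3 -0.7  0.2] q [-0.56  0.52  1.59 -0.    0.98  1.28]
[ 0.002 -0.009 -0.009  0.002  0.003  0.   ]
t 5.27 pos [ 597.3 -292.9   62.2] jaw -1.838 z [ 0.041 -0.027 -0.999] w 85.2 F [-0.1 -0.2  0.4] q [-0.56  0.52  1.59 -0.    0.98  1.28]
[ 0.001  0.005  0.005  0.002 -0.004  0.001] [-1.000e-02 -5.125e+01 -2.026e+01 -1.000e-02 -2.100e-01 -0.000e+00]
```

Call:
play_rows:
  series:
    - {"fingers": -1,"dx": 0,"dy": 0,"dz": 0,"turn": 0}
    - {"fingers": -1,"dx": 0,"dy": 0,"dz": 0,"turn": 0}
    - {"fingers": -1,"dx": 0,"dy": 0,"dz": 0,"turn": 0}
    - {"fingers": -1,"dx": 0,"dy": 0,"dz": 0,"turn": 0}
    - {"fingers": -1,"dx": 0,"dy": 0,"dz": 0,"turn": 0}
    - {"fingers": -1,"dx": 0,"dy": 0,"dz": 0,"turn": 0}

```text
clock: 5.77
position: [0.5973, -0.2928, 0.0625]
ee_rot: [0.008, -0.607, 0.795, -0.023]
contact_force: [0.2, 0.2, 0.5]
width: 0.0853
```

```bash
python3 -c "
from st import *
s=st();print(s['qd'].round(3))"
```

```text
t 5.77 pos [ 597.3 -292.8   62.5] jaw -1.838 z [ 0.041 -0.027 -0.999] w 85.3 F [0.2 0.2 0.5] q [-0.56  0.52  1.59 -0.    0.98  1.28]
[-0.     0.001  0.    -0.002  0.001  0.   ]
```

```bash
python3 -c "
from st import *
a=get_image('scene');b=get_image('top')
f=lambda im,u,v:cv2.resize(np.ascontiguousarray(im['pixels'][v:v+135,u:u+120,::-1]),(400,450),interpolation=cv2.INTER_CUBIC)
cv2.imwrite('pics/c3.png',np.hstack([f(b,365,140),f(a,165,250)]))"
```

```text
(no output)
```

View pics/c3.png

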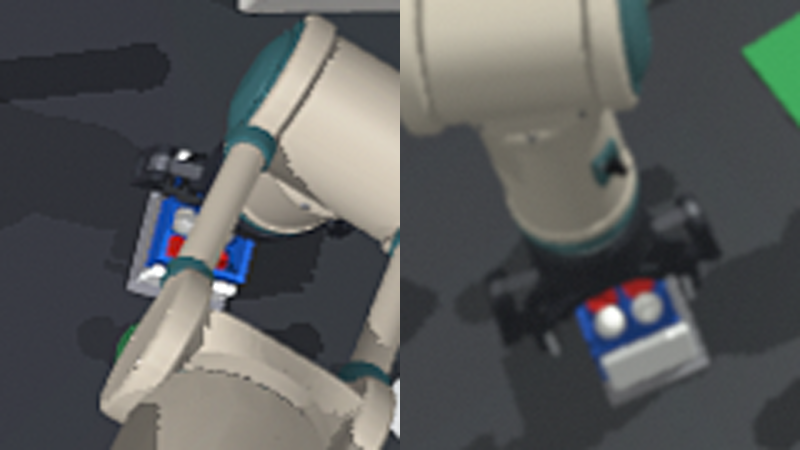

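Call:
play_rows:
  series:
    - {"fingers": -1,"dx": 0,"dy": 0,"dz": 40,"turn": 0}
    - {"fingers": -1,"dx": 0,"dy": 0,"dz": 0,"turn": 0}
    - {"fingers": -1,"dx": 0,"dy": 0,"dz": 0,"turn": 0}

```text
clock: 6.12
position: [0.5963, -0.2922, 0.1019]
ee_rot: [0.007, -0.607, 0.795, -0.021]
contact_force: [-0.5, 0.1, -0.7]
width: 0.0856
```

```bash
python3 -c "
from st import *
s=st();print(s['qd'].round(3),s['effort'].round(1))
m=masks_of(get_image('scene'),'flask2');print(m[0]['p'],m[0]['xy']) if m else 0"
```

```text
t 6.12 pos [ 596.3 -292.2  101.9] jaw -1.838 z [ 0.038 -0.025 -0.999] w 85.6 F [-0.5  0.1 -0.7] q [-0.56  0.48  1.54 -0.    1.07  1.28]
[ 0.001 -0.058 -0.085  0.     0.004  0.002] [ -0.1 -54.1 -24.4  -0.   -0.6  -0. ]
0.9 [366.4, 292.5]
```

Call:
play_rows:
  series:
    - {"fingers": -1,"dx": 0,"dy": 0,"dz": 0,"turn": 0}
    - {"fingers": -1,"dx": 0,"dy": 0,"dz": 0,"turn": 0}
    - {"fingers": -1,"dx": 0,"dy": 0,"dz": 0,"turn": 0}

```text
clock: 6.47
position: [0.5971, -0.2927, 0.1018]
ee_rot: [0.008, -0.607, 0.795, -0.022]
contact_force: [-0.6, 0.4, 0.4]
width: 0.0853
```

Call:
play_rows:
  series:
    - {"fingers": -1,"dx": -10,"dy": 8,"dz": -20,"turn": 0}

```text
clock: 6.55
position: [0.5915, -0.2879, 0.0852]
ee_rot: [0.01, -0.607, 0.795, -0.028]
contact_force: [0.9, -0.8, 0.4]
width: 0.0856
```

Call:
play_rows:
  series:
    - {"fingers": -1,"dx": 0,"dy": 0,"dz": 0,"turn": 0}
    - {"fingers": -1,"dx": 0,"dy": 0,"dz": 0,"turn": 0}
    - {"fingers": -1,"dx": 0,"dy": 0,"dz": 0,"turn": 0}
    - {"fingers": -1,"dx": 0,"dy": 0,"dz": 0,"turn": 0}

```text
clock: 6.88
position: [0.5878, -0.2853, 0.0811]
ee_rot: [0.008, -0.607, 0.795, -0.023]
contact_force: [0.8, 0.2, 0.4]
width: 0.0848
```

```bash
python3 -c "
from st import *
s=st();print(s['qd'].round(3),s['effort'].round(1),s['qpos'].round(4))"
```

```text
t 6.88 pos [ 587.8 -285.3   81.1] jaw -1.838 z [ 0.04  -0.027 -0.999] w 84.8 F [0.8 0.2 0.4] q [-0.56  0.49  1.59 -0.    1.01  1.28]
[-0.     0.003 -0.009  0.001  0.01  -0.   ] [  0.1 -50.  -20.6  -0.   -0.2   0. ] [-0.5575  0.4879  1.5945 -0.0017  1.0114  1.2806]
```

Call:
play_rows:
  series:
    - {"fingers": -1,"dx": 0,"dy": 0,"dz": 25,"turn": 0}
    - {"fingers": -1,"dx": 0,"dy": 0,"dz": 25,"turn": 0}
    - {"fingers": -1,"dx": 0,"dy": 0,"dz": 25,"turn": 0}
    - {"fingers": -1,"dx": 0,"dy": 0,"dz": 25,"turn": 0}
    - {"fingers": -1,"dx": 0,"dy": 0,"dz": 0,"turn": 0}
    - {"fingers": -1,"dx": 0,"dy": 0,"dz": 0,"turn": 0}
    - {"fingers": -1,"dx": 0,"dy": 0,"dz": 0,"turn": 0}

```text
clock: 7.47
position: [0.5906, -0.2876, 0.1888]
ee_rot: [0.009, -0.607, 0.795, -0.026]
contact_force: [-0.2, 0.5, -0.4]
width: 0.0853
```

```bash
python3 -c "
from st import *
s=st();print(s['qd'].round(3),s['effort'].round(1),s['qpos'].round(4))"
```

```text
t 7.47 pos [ 590.6 -287.6  188.8] jaw -1.838 z [ 0.045 -0.03  -0.999] w 85.3 F [-0.2  0.5 -0.4] q [-0.56  0.4   1.45 -0.    1.24  1.28]
[-0.001  0.001  0.004 -0.     0.003 -0.   ] [  0.  -48.7 -24.1  -0.   -0.2   0. ] [-0.5582  0.4017  1.4497 -0.0016  1.2358  1.28  ]
```

Call:
play_rows:
  series:
    - {"fingers": -1,"dx": -3,"dy": 2,"dz": -35,"turn": 0}
    - {"fingers": -1,"dx": 0,"dy": 0,"dz": 0,"turn": 0}
    - {"fingers": -1,"dx": 0,"dy": 0,"dz": 0,"turn": 0}
    - {"fingers": -1,"dx": 0,"dy": 0,"dz": 0,"turn": 0}
    - {"fingers": -1,"dx": -3,"dy": 1.5,"dz": -35,"turn": 0}
    - {"fingers": -1,"dx": 0,"dy": 0,"dz": 0,"turn": 0}
    - {"fingers": -1,"dx": 0,"dy": 0,"dz": 0,"turn": 0}
    - {"fingers": -1,"dx": 0,"dy": 0,"dz": 0,"turn": 0}

```text
clock: 8.13
position: [0.5871, -0.2859, 0.1203]
ee_rot: [0.009, -0.606, 0.795, -0.028]
contact_force: [0.6, -0.0, -0.2]
width: 0.0853
```

```bash
python3 -c "
from st import *
s=st();print(s['qd'].round(3),s['effort'].round(1),s['qpos'].round(4))"
```

```text
t 8.13 pos [ 587.1 -285.9  120.3] jaw -1.838 z [ 0.048 -0.032 -0.998] w 85.3 F [ 0.6 -0.  -0.2] q [-0.56  0.45  1.56 -0.    1.08  1.28]
[-0.002 -0.015 -0.056 -0.    -0.002 -0.002] [ -0.1 -49.6 -22.7  -0.   -0.5  -0. ] [-0.5587  0.4465  1.5574 -0.0018  1.0795  1.2799]
```

Call:
play_rows:
  series:
    - {"fingers": -1,"dx": 0,"dy": 0,"dz": -38,"turn": 0}
    - {"fingers": -1,"dx": 0,"dy": 0,"dz": 0,"turn": 0}
    - {"fingers": -1,"dx": 0,"dy": 0,"dz": 0,"turn": 0}
    - {"fingers": -1,"dx": 0,"dy": 0,"dz": 0,"turn": 0}

```text
clock: 8.47
position: [0.5931, -0.2895, 0.0907]
ee_rot: [0.012, -0.606, 0.794, -0.035]
contact_force: [-0.5, 0.2, -0.1]
width: 0.0852
```

```bash
python3 -c "
from st import *
s=st();print(s['qd'].round(3),s['effort'].round(1),s['qpos'].round(4))"
```

```text
t 8.47 pos [ 593.1 -289.5   90.7] jaw -1.839 z [ 0.061 -0.04  -0.997] w 85.2 F [-0.5  0.2 -0.1] q [-0.56  0.48  1.59 -0.    1.    1.28]
[-0.001 -0.029 -0.061  0.     0.006 -0.   ] [ -0.1 -50.3 -22.   -0.   -0.6   0. ] [-0.5586  0.4762  1.5898 -0.0019  1.0023  1.2801]
```

```bash
cat > settle.py <<'E'
import sys
from st import *
n=int(sys.argv[1]) if len(sys.argv)>1 else 4
st()
for i in range(n): get_image("top")
s=st();print(s['qd'].round(3),s['effort'].round(1))
E
python3 settle.py 3
```

```text
t 8.47 pos [ 593.1 -289.5   90.7] jaw -1.839 z [ 0.061 -0.04  -0.997] w 85.2 F [-0.5  0.2 -0.1] q [-0.56  0.48  1.59 -0.    1.    1.28]
t 8.62 pos [ 593.9 -290.    91.5] jaw -1.839 z [ 0.064 -0.042 -0.997] w 85.7 F [ 0.3  0.1 -0.4] q [-0.56  0.48  1.59 -0.    1.    1.28]
[ 0.002  0.003  0.012 -0.001 -0.002  0.   ] [ -0.  -49.9 -21.4  -0.   -0.4   0. ]
```

Call:
play_rows:
  series:
    - {"fingers": -1,"dx": -7,"dy": 4,"dz": -20,"turn": 0}

```text
clock: 8.7
position: [0.5914, -0.2888, 0.0767]
ee_rot: [0.015, -0.606, 0.794, -0.042]
contact_force: [0.9, 0.1, -0.5]
width: 0.0854
```

```bash
python3 settle.py 2; python3 settle.py 3
```

```text
t 8.7 pos [ 591.4 -288.8   76.7] jaw -1.839 z [ 0.075 -0.048 -0.996] w 85.4 F [ 0.9  0.1 -0.5] q [-0.56  0.48  1.62 -0.    0.95  1.28]
t 8.8 pos [ 584.9 -284.7   70.5] jaw -1.838 z [ 0.06  -0.039 -0.997] w 85.1 F [-1.1  0.4 -0.1] q [-0.56  0.48  1.63 -0.    0.95  1.28]
[ 0.001 -0.004 -0.033  0.001  0.019  0.001] [ -0.2 -51.3 -22.4  -0.   -1.   -0. ]
t 8.8 pos [ 584.9 -284.7   70.5] jaw -1.838 z [ 0.06  -0.039 -0.997] w 85.1 F [-1.1  0.4 -0.1] q [-0.56  0.48  1.63 -0.    0.95  1.28]
t 8.95 pos [ 587.4 -286.3   72.4] jaw -1.839 z [ 0.065 -0.042 -0.997] w 85.3 F [ 0.2 -1.1  0.2] q [-0.56  0.48  1.63 -0.    0.95  1.28]
[-0.001 -0.002 -0.011 -0.001 -0.006  0.002] [  0.  -49.4 -20.2  -0.   -0.3   0. ]
```

Call:
play_rows:
  series:
    - {"fingers": -1,"dx": -3,"dy": 2,"dz": -30,"turn": 0}

```text
clock: 9.03
position: [0.5902, -0.2879, 0.049]
ee_rot: [0.016, -0.606, 0.794, -0.044]
contact_force: [1.1, -2.1, 0.7]
width: 0.0853
```

```bash
python3 settle.py 4
```

```text
t 9.03 pos [ 590.2 -287.9   49. ] jaw -1.839 z [ 0.078 -0.051 -0.996] w 85.3 F [ 1.1 -2.1  0.7] q [-0.56  0.51  1.66 -0.    0.88  1.28]
t 9.23 pos [ 584.4 -284.3   42.6] jaw -1.839 z [ 0.064 -0.042 -0.997] w 85.3 F [-0.1  0.8  0.3] q [-0.56  0.51  1.67 -0.    0.88  1.28]
[ 0.    -0.015 -0.027 -0.    -0.01  -0.002] [  0.  -49.3 -18.8  -0.   -0.3   0. ]
```

Call:
play_rows:
  series:
    - {"fingers": 1,"dx": 0,"dy": 0,"dz": 0,"turn": 0}
    - {"fingers": 1,"dx": 0,"dy": 0,"dz": 0,"turn": 0}
    - {"fingers": 1,"dx": 0,"dy": 0,"dz": 0,"turn": 0}
    - {"fingers": 1,"dx": 0,"dy": 0,"dz": 0,"turn": 0}
    - {"fingers": 1,"dx": 0,"dy": 0,"dz": 0,"turn": 0}
    - {"fingers": 1,"dx": 0,"dy": 0,"dz": 0,"turn": 0}
  squeeze: 40

```text
clock: 9.73
position: [0.5877, -0.2864, 0.0479]
ee_rot: [0.014, -0.606, 0.794, -0.04]
contact_force: [0.7, -0.2, -2.0]
width: 0.061
```

```bash
python3 settle.py 1
```

```text
t 9.73 pos [ 587.7 -286.4   47.9] jaw -1.839 z [ 0.071 -0.046 -0.996] w 61.0 F [ 0.7 -0.2 -2. ] q [-0.56  0.51  1.66 -0.    0.89  1.28]
t 9.78 pos [ 587.8 -286.3   47.9] jaw -1.839 z [ 0.071 -0.046 -0.996] w 61.4 F [ 0.5  0.6 -1.7] q [-0.56  0.51  1.66 -0.    0.89  1.28]
[ 0.001  0.002  0.003  0.001  0.001 -0.002] [ -0.  -51.3 -20.3  -0.   -0.5  -0. ]
```

Call:
play_rows:
  series:
    - {"fingers": 1,"dx": -1,"dy": 0.5,"dz": 12,"turn": 0}

```text
clock: 9.87
position: [0.5851, -0.2849, 0.0578]
ee_rot: [0.013, -0.606, 0.794, -0.038]
contact_force: [-0.1, -0.3, -2.2]
width: 0.0613
```

```bash
python3 settle.py 3
```

```text
t 9.87 pos [ 585.1 -284.9   57.8] jaw -1.839 z [ 0.067 -0.044 -0.997] w 61.3 F [-0.1 -0.3 -2.2] q [-0.56  0.5   1.65 -0.    0.91  1.28]
t 10.02 pos [ 587.6 -286.3   61.3] jaw -1.839 z [ 0.074 -0.048 -0.996] w 61.3 F [-0.  -0.8 -2.1] q [-0.56  0.49  1.65 -0.    0.91  1.28]
[-0.001  0.01   0.014  0.001 -0.005  0.001] [  0.  -51.1 -20.8  -0.   -0.4  -0. ]
```

Call:
play_rows:
  series:
    - {"fingers": 1,"dx": 0,"dy": 0,"dz": 20,"turn": 0}

```text
clock: 10.1
position: [0.5848, -0.2847, 0.0779]
ee_rot: [0.013, -0.606, 0.794, -0.037]
contact_force: [-0.8, 0.3, -2.5]
width: 0.0614
```

```bash
python3 settle.py 3
```

```text
t 10.1 pos [ 584.8 -284.7   77.9] jaw -1.839 z [ 0.066 -0.043 -0.997] w 61.4 F [-0.8  0.3 -2.5] q [-0.56  0.47  1.63 -0.    0.96  1.28]
t 10.25 pos [ 588.1 -286.7   82.6] jaw -1.839 z [ 0.076 -0.049 -0.996] w 60.9 F [ 0.8  1.  -1.5] q [-0.56  0.47  1.63 -0.    0.95  1.28]
[ 0.     0.021  0.023  0.001 -0.03   0.001] [  0.  -51.4 -22.2  -0.   -0.4  -0. ]
```

Call:
play_rows:
  series:
    - {"fingers": 1,"dx": 0,"dy": 0,"dz": 14,"turn": 0}
    - {"fingers": 1,"dx": 0,"dy": 0,"dz": 16,"turn": 0}
    - {"fingers": 1,"dx": 0,"dy": 3,"dz": 14,"turn": 0}
    - {"fingers": 1,"dx": -1,"dy": 8,"dz": 8,"turn": 0.01}
    - {"fingers": 1,"dx": -2,"dy": 14,"dz": 0,"turn": 0.012}
    - {"fingers": 1,"dx": -3,"dy": 18,"dz": 0,"turn": 0.012}
    - {"fingers": 1,"dx": -4,"dy": 20,"dz": 0,"turn": 0.012}
    - {"fingers": 1,"dx": -4,"dy": 20,"dz": 0,"turn": 0.012}
    - {"fingers": 1,"dx": -4,"dy": 20,"dz": 0,"turn": 0.012}
    - {"fingers": 1,"dx": -4,"dy": 20,"dz": 0,"turn": 0.012}
    - {"fingers": 1,"dx": -4,"dy": 20,"dz": 0,"turn": 0.012}
    - {"fingers": 1,"dx": -4,"dy": 20,"dz": 0,"turn": 0.012}
    - {"fingers": 1,"dx": -4,"dy": 20,"dz": 0,"turn": 0.012}
    - {"fingers": 1,"dx": -4,"dy": 20,"dz": 0,"turn": 0.012}
    - {"fingers": 1,"dx": -4,"dy": 18,"dz": 0,"turn": 0.012}
    - {"fingers": 1,"dx": -3,"dy": 13,"dz": 0,"turn": 0.012}
    - {"fingers": 1,"dx": -2,"dy": 8,"dz": 0,"turn": 0.01}
    - {"fingers": 1,"dx": 0,"dy": 3,"dz": 0,"turn": 0}

```text
clock: 11.75
position: [0.5172, -0.0081, 0.1163]
ee_rot: [0.013, -0.678, 0.735, -0.025]
contact_force: [0.1, 0.3, -2.7]
width: 0.0615
```

```bash
python3 settle.py 2; python3 -c "
from h import *
a=get_image('scene');save(a,'c4',(240,180,400,320),4)"
```

```text
t 11.75 pos [517.2  -8.1 116.3] jaw -1.652 z [ 0.053 -0.02  -0.998] w 61.5 F [ 0.1  0.3 -2.7] q [-0.14  0.27  1.86 -0.02  0.96  1.52]
t 11.85 pos [518.3  -9.3 116.6] jaw -1.653 z [ 0.054 -0.021 -0.998] w 61.3 F [-0.1 -0.5 -1.8] q [-0.14  0.27  1.86 -0.02  0.96  1.52]
[-0.031  0.008 -0.031 -0.016 -0.01  -0.008] [  0.6 -38.3 -20.7   0.   -0.3   0. ]
```

View pics/c4.png

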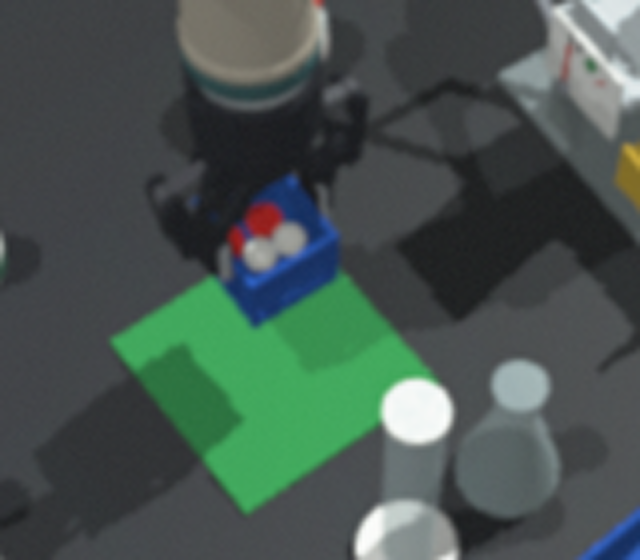

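Call:
play_rows:
  series:
    - {"fingers": 1,"dx": 3,"dy": -3,"dz": -8,"turn": 0}
    - {"fingers": 1,"dx": 3,"dy": -3,"dz": -14,"turn": 0}
    - {"fingers": 1,"dx": 3,"dy": -3,"dz": -14,"turn": 0}
    - {"fingers": 1,"dx": 0,"dy": 0,"dz": -12,"turn": 0}
    - {"fingers": 1,"dx": 0,"dy": 0,"dz": -8,"turn": 0}

```text
clock: 12.32
position: [0.5342, -0.025, 0.0599]
ee_rot: [0.016, -0.675, 0.737, -0.032]
contact_force: [0.1, 0.5, -1.5]
width: 0.0612
```

```bash
python3 settle.py 4
```

```text
t 12.32 pos [534.2 -25.   59.9] jaw -1.658 z [ 0.066 -0.025 -0.997] w 61.2 F [ 0.1  0.5 -1.5] q [-0.17  0.36  1.9  -0.02  0.81  1.5 ]
t 12.52 pos [534.2 -24.2  61.2] jaw -1.657 z [ 0.067 -0.025 -0.997] w 61.4 F [ 0.1  0.3 -1.8] q [-0.17  0.35  1.9  -0.02  0.81  1.5 ]
[ 0.007 -0.017 -0.012  0.003  0.001  0.002] [ -0.1 -40.1 -18.3  -0.1  -0.4  -0. ]
```

Call:
play_rows:
  series:
    - {"fingers": 1,"dx": 0,"dy": 0,"dz": -14,"turn": 0}

```text
clock: 12.6
position: [0.537, -0.0249, 0.0497]
ee_rot: [0.018, -0.675, 0.736, -0.035]
contact_force: [0.5, -0.3, -2.2]
width: 0.0612
```

```bash
python3 settle.py 3
```

```text
t 12.6 pos [537.  -24.9  49.7] jaw -1.658 z [ 0.073 -0.026 -0.997] w 61.2 F [ 0.5 -0.3 -2.2] q [-0.17  0.37  1.91 -0.02  0.78  1.5 ]
t 12.75 pos [533.8 -24.2  47.2] jaw -1.657 z [ 0.066 -0.025 -0.998] w 61.2 F [ 0.1  0.5 -2.8] q [-0.17  0.37  1.92 -0.02  0.78  1.5 ]
[ 0.001 -0.013 -0.014  0.    -0.     0.001] [ -0.1 -40.6 -17.9  -0.1  -0.5   0. ]
```

Call:
play_rows:
  series:
    - {"fingers": 1,"dx": 0,"dy": 0,"dz": -4,"turn": 0}

```text
clock: 12.83
position: [0.5348, -0.0244, 0.0445]
ee_rot: [0.017, -0.676, 0.736, -0.033]
contact_force: [0.1, -0.3, -0.9]
width: 0.0611
```

```bash
python3 settle.py 3
```

```text
t 12.83 pos [534.8 -24.4  44.5] jaw -1.657 z [ 0.068 -0.026 -0.997] w 61.1 F [ 0.1 -0.3 -0.9] q [-0.17  0.38  1.92 -0.02  0.77  1.5 ]
t 12.98 pos [533.9 -24.2  43.6] jaw -1.657 z [ 0.066 -0.025 -0.997] w 61.2 F [-0.5  0.2 -1.9] q [-0.17  0.38  1.92 -0.02  0.77  1.5 ]
[-0.    -0.003 -0.001 -0.    -0.001  0.   ] [ -0.  -41.2 -17.8  -0.1  -0.4   0. ]
```

Call:
play_rows:
  series:
    - {"fingers": 1,"dx": 0,"dy": 0,"dz": -3,"turn": 0}

```text
clock: 13.07
position: [0.5346, -0.0242, 0.0414]
ee_rot: [0.016, -0.676, 0.736, -0.032]
contact_force: [-0.4, -0.5, -2.2]
width: 0.0616
```

```bash
python3 settle.py 3
```

```text
t 13.07 pos [534.6 -24.2  41.4] jaw -1.657 z [ 0.068 -0.025 -0.997] w 61.6 F [-0.4 -0.5 -2.2] q [-0.17  0.38  1.92 -0.02  0.76  1.5 ]
t 13.22 pos [534.3 -24.2  40.9] jaw -1.657 z [ 0.067 -0.025 -0.997] w 61.4 F [-1.1 -0.6 -2.5] q [-0.17  0.38  1.93 -0.02  0.76  1.5 ]
[-0.    -0.001  0.    -0.002  0.005  0.   ] [  0.  -41.1 -17.3  -0.1  -0.3   0. ]
```

Call:
play_rows:
  series:
    - {"fingers": 1,"dx": 0,"dy": 0,"dz": -2,"turn": 0}

```text
clock: 13.3
position: [0.5341, -0.0241, 0.0405]
ee_rot: [0.016, -0.676, 0.736, -0.032]
contact_force: [-9.0, 3.2, 30.3]
width: 0.0609
```

```bash
python3 settle.py 2
```

```text
t 13.3 pos [534.1 -24.1  40.5] jaw -1.657 z [ 0.067 -0.025 -0.997] w 60.9 F [-9.   3.2 30.3] q [-0.17  0.38  1.93 -0.02  0.76  1.5 ]
t 13.4 pos [534.1 -24.1  40.6] jaw -1.657 z [ 0.067 -0.026 -0.997] w 61.0 F [-5.   1.2 13.1] q [-0.17  0.38  1.93 -0.02  0.76  1.5 ]
[-0.002 -0.001  0.003 -0.001 -0.005 -0.   ] [ -0.4 -34.2 -16.6   0.1  -1.6  -0.1]
```

Call:
play_rows:
  series:
    - {"fingers": 1,"dx": 0,"dy": 0,"dz": -2,"turn": 0}

```text
clock: 13.48
position: [0.5341, -0.0241, 0.0405]
ee_rot: [0.016, -0.676, 0.736, -0.033]
contact_force: [-4.7, 1.4, 15.6]
width: 0.0614
```

```bash
python3 settle.py 2
```

```text
t 13.48 pos [534.1 -24.1  40.5] jaw -1.657 z [ 0.068 -0.026 -0.997] w 61.4 F [-4.7  1.4 15.6] q [-0.17  0.38  1.93 -0.02  0.76  1.51]
t 13.58 pos [534.1 -24.1  40.5] jaw -1.657 z [ 0.068 -0.026 -0.997] w 61.1 F [-5.6  0.6 13.7] q [-0.17  0.38  1.93 -0.02  0.76  1.51]
[-0.001 -0.    -0.001  0.     0.001  0.   ] [ -0.4 -33.5 -16.3   0.1  -1.6  -0.1]
```

Call:
play_rows:
  series:
    - {"fingers": 1,"dx": 0,"dy": 0,"dz": -2,"turn": 0}

```text
clock: 13.67
position: [0.5341, -0.0241, 0.0405]
ee_rot: [0.017, -0.676, 0.736, -0.033]
contact_force: [-5.1, 1.6, 14.4]
width: 0.061
```

```bash
python3 settle.py 2
```

```text
t 13.67 pos [534.1 -24.1  40.5] jaw -1.657 z [ 0.069 -0.027 -0.997] w 61.0 F [-5.1  1.6 14.4] q [-0.17  0.38  1.93 -0.02  0.76  1.51]
t 13.77 pos [534.1 -24.1  40.5] jaw -1.657 z [ 0.07  -0.027 -0.997] w 61.3 F [-5.3  1.7 13. ] q [-0.17  0.38  1.93 -0.02  0.76  1.51]
[-0.002  0.001  0.     0.002  0.002 -0.001] [ -0.4 -33.5 -16.2   0.1  -1.6  -0.1]
```

Call:
play_rows:
  series:
    - {"fingers": -1,"dx": 0,"dy": 0,"dz": 0,"turn": 0}
    - {"fingers": -1,"dx": 0,"dy": 0,"dz": 0,"turn": 0}
    - {"fingers": -1,"dx": 0,"dy": 0,"dz": 0,"turn": 0}
    - {"fingers": -1,"dx": 0,"dy": 0,"dz": 0,"turn": 0}
    - {"fingers": -1,"dx": 0,"dy": 0,"dz": 20,"turn": 0}
    - {"fingers": -1,"dx": 0,"dy": 0,"dz": 35,"turn": 0}
    - {"fingers": -1,"dx": 0,"dy": 0,"dz": 15,"turn": 0}

```text
clock: 14.35
position: [0.5313, -0.0237, 0.1095]
ee_rot: [0.014, -0.676, 0.736, -0.03]
contact_force: [0.7, -0.4, 0.5]
width: 0.0851
```

Call:
play_rows:
  series:
    - {"fingers": -1,"dx": 0,"dy": 0,"dz": 0,"turn": 0.1}
    - {"fingers": -1,"dx": 0,"dy": 0,"dz": 0,"turn": 0.12}
    - {"fingers": -1,"dx": 0,"dy": 0,"dz": 0,"turn": 0.12}
    - {"fingers": -1,"dx": 0,"dy": 0,"dz": 0,"turn": 0.12}
    - {"fingers": -1,"dx": 0,"dy": 0,"dz": 0,"turn": 0.12}
    - {"fingers": -1,"dx": 0,"dy": 0,"dz": 0,"turn": 0.12}
    - {"fingers": -1,"dx": 0,"dy": 0,"dz": 0,"turn": 0.12}
    - {"fingers": -1,"dx": 0,"dy": 0,"dz": 0,"turn": 0.12}
    - {"fingers": -1,"dx": 0,"dy": 0,"dz": 0,"turn": 0.12}
    - {"fingers": -1,"dx": 0,"dy": 0,"dz": 0,"turn": 0.12}
    - {"fingers": -1,"dx": 0,"dy": 0,"dz": 0,"turn": 0.12}
    - {"fingers": -1,"dx": 0,"dy": 0,"dz": 0,"turn": 0.12}
    - {"fingers": -1,"dx": 0,"dy": 0,"dz": 0,"turn": 0.12}
    - {"fingers": -1,"dx": 0,"dy": 0,"dz": 0,"turn": 0.03}

```text
clock: 15.52
position: [0.5339, -0.0242, 0.1112]
ee_rot: [-0.036, 0.999, -0.009, 0.01]
contact_force: [0.4, 0.1, 0.0]
width: 0.0854
```

```bash
python3 settle.py 3; python3 - <<'E'
from sil import *
a=get_image('scene')
m=hsvmask(a,*BLUE,(255,210,340,320));
print("pan",sfit([(a,m,PAN(.003),[])],[.534,-.024,-.086]))
save(a,'c5',(240,180,400,320),4)
E
```

```text
t 15.52 pos [533.9 -24.2 111.2] jaw -0.019 z [ 0.02   0.071 -0.997] w 85.4 F [0.4 0.1 0. ] q [-0.22  0.32  1.8   0.09  1.02 -0.25]
t 15.67 pos [533.6 -24.1 111.2] jaw -0.025 z [ 0.02   0.071 -0.997] w 85.4 F [ 0.2 -0.5 -0.4] q [-0.22  0.32  1.8   0.09  1.02 -0.25]
[ 0.001 -0.005  0.003  0.002 -0.001  0.006] [ -0.  -39.7 -20.3   0.3  -0.   -0.1]
pan (array([ 0.532 , -0.0228, -0.1718]), np.float64(0.154))
```

View pics/c5.png

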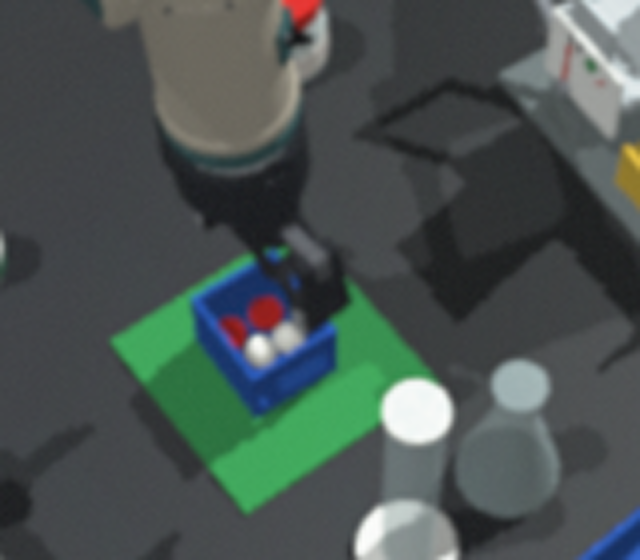

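Call:
play_rows:
  series:
    - {"fingers": -1,"dx": -1,"dy": 1,"dz": -30,"turn": -0.06}

```text
clock: 15.8
position: [0.5376, -0.0241, 0.0855]
ee_rot: [-0.034, 0.998, -0.043, 0.017]
contact_force: [1.9, -0.3, -0.5]
width: 0.0856
```

```bash
python3 settle.py 3
```

```text
t 15.8 pos [537.6 -24.1  85.5] jaw -0.087 z [ 0.037  0.067 -0.997] w 85.6 F [ 1.9 -0.3 -0.5] q [-0.22  0.34  1.84  0.09  0.94 -0.19]
t 15.95 pos [530.4 -22.5  79.8] jaw -0.084 z [ 0.019  0.071 -0.997] w 85.3 F [ 0.6  0.4 -0.3] q [-0.22  0.35  1.85  0.09  0.94 -0.19]
[-0.001 -0.023 -0.046  0.002  0.005 -0.011] [ -0.1 -39.5 -18.5   0.3  -0.1   0.1]
```

Call:
play_rows:
  series:
    - {"fingers": -1,"dx": 0,"dy": 0,"dz": -18,"turn": 0}

```text
clock: 16.03
position: [0.5334, -0.023, 0.0647]
ee_rot: [-0.035, 0.998, -0.041, 0.012]
contact_force: [2.0, -1.4, 0.1]
width: 0.0852
```

```bash
python3 settle.py 3
```

```text
t 16.03 pos [533.4 -23.   64.7] jaw -0.083 z [ 0.026  0.07  -0.997] w 85.2 F [ 2.  -1.4  0.1] q [-0.22  0.37  1.87  0.09  0.9  -0.2 ]
t 16.18 pos [529.8 -22.3  61.8] jaw -0.084 z [ 0.017  0.071 -0.997] w 85.2 F [ 0.6 -0.2 -0.4] q [-0.22  0.37  1.87  0.09  0.9  -0.2 ]
[-0.001 -0.018 -0.025  0.002 -0.002  0.004] [ -0.  -40.  -17.7   0.3  -0.   -0. ]
```

Call:
play_rows:
  series:
    - {"fingers": -1,"dx": 3,"dy": -1,"dz": -23,"turn": 0}

```text
clock: 16.27
position: [0.5361, -0.0238, 0.0428]
ee_rot: [-0.035, 0.998, -0.041, 0.011]
contact_force: [0.2, -0.3, 0.2]
width: 0.0855
```

```bash
python3 settle.py 4
```

```text
t 16.27 pos [536.1 -23.8  42.8] jaw -0.083 z [ 0.026  0.07  -0.997] w 85.5 F [ 0.2 -0.3  0.2] q [-0.22  0.4   1.88  0.1   0.85 -0.21]
t 16.47 pos [532.9 -23.3  39.6] jaw -0.083 z [ 0.017  0.072 -0.997] w 85.6 F [0.  0.7 0.1] q [-0.22  0.41  1.89  0.1   0.85 -0.21]
[ 0.002 -0.013 -0.01   0.002 -0.008  0.003] [ -0.  -40.9 -16.7   0.3   0.   -0. ]
```

Call:
play_rows:
  series:
    - {"fingers": 1,"dx": 0,"dy": 0,"dz": 0,"turn": 0}
    - {"fingers": 1,"dx": 0,"dy": 0,"dz": 0,"turn": 0}
    - {"fingers": 1,"dx": 0,"dy": 0,"dz": 0,"turn": 0}
    - {"fingers": 1,"dx": 0,"dy": 0,"dz": 0,"turn": 0}
    - {"fingers": 1,"dx": 0,"dy": 0,"dz": 0,"turn": 0}
  squeeze: 40

```text
clock: 16.88
position: [0.5345, -0.0236, 0.044]
ee_rot: [-0.036, 0.998, -0.041, 0.01]
contact_force: [-0.1, -0.2, -1.5]
width: 0.0688
```

```bash
python3 settle.py 2
```

```text
t 16.88 pos [534.5 -23.6  44. ] jaw -0.083 z [ 0.022  0.07  -0.997] w 68.8 F [-0.1 -0.2 -1.5] q [-0.22  0.4   1.88  0.1   0.86 -0.2 ]
t 16.98 pos [534.4 -23.5  43.8] jaw -0.083 z [ 0.022  0.07  -0.997] w 68.7 F [ 0.3 -0.9 -2.3] q [-0.22  0.4   1.88  0.1   0.86 -0.2 ]
[-0.     0.005  0.002 -0.001 -0.    -0.001] [  0.  -42.7 -17.8   0.3   0.    0. ]
```

Call:
play_rows:
  series:
    - {"fingers": 1,"dx": 0,"dy": 0,"dz": 8,"turn": 0}
    - {"fingers": 1,"dx": 0,"dy": 0,"dz": 14,"turn": 0}
    - {"fingers": 1,"dx": 0,"dy": 0,"dz": 18,"turn": 0}
    - {"fingers": 1,"dx": 0,"dy": 0,"dz": 20,"turn": 0}
    - {"fingers": 1,"dx": 0,"dy": 0,"dz": 20,"turn": 0}
    - {"fingers": 1,"dx": 0,"dy": 0,"dz": 20,"turn": 0}
    - {"fingers": 1,"dx": 0,"dy": 0,"dz": 20,"turn": 0}
    - {"fingers": 1,"dx": 0,"dy": 0,"dz": 16,"turn": 0}
    - {"fingers": 1,"dx": 0,"dy": 0,"dz": 10,"turn": 0}
    - {"fingers": 1,"dx": 0,"dy": 0,"dz": 4,"turn": 0}

```text
clock: 17.82
position: [0.53, -0.0226, 0.2022]
ee_rot: [-0.036, 0.998, -0.041, 0.006]
contact_force: [-0.0, -0.2, -2.6]
width: 0.0691
```

```bash
python3 settle.py 3
```

```text
t 17.82 pos [530.  -22.6 202.2] jaw -0.083 z [ 0.015  0.072 -0.997] w 69.1 F [-0.  -0.2 -2.6] q [-0.22  0.23  1.67  0.08  1.24 -0.17]
t 17.97 pos [529.2 -22.5 200.1] jaw -0.083 z [ 0.012  0.072 -0.997] w 69.3 F [ 0.1 -0.1 -1.6] q [-0.22  0.23  1.68  0.08  1.24 -0.17]
[ 0.002  0.016  0.026  0.001 -0.004 -0.001] [  0.  -39.6 -24.6   0.4   0.    0. ]
```

Call:
play_rows:
  series:
    - {"fingers": 1,"dx": 0,"dy": 5,"dz": 0,"turn": 0}
    - {"fingers": 1,"dx": 0,"dy": 10,"dz": 0,"turn": 0}
    - {"fingers": 1,"dx": 0,"dy": 15,"dz": 0,"turn": 0}
    - {"fingers": 1,"dx": 0,"dy": 19,"dz": 0,"turn": 0}
    - {"fingers": 1,"dx": 0,"dy": 20,"dz": 0,"turn": 0}
    - {"fingers": 1,"dx": 0,"dy": 20,"dz": 0,"turn": 0}
    - {"fingers": 1,"dx": 0,"dy": 20,"dz": 0,"turn": 0}
    - {"fingers": 1,"dx": 0,"dy": 20,"dz": 0,"turn": 0}
    - {"fingers": 1,"dx": 0,"dy": 20,"dz": 0,"turn": 0}
    - {"fingers": 1,"dx": 0,"dy": 18,"dz": 0,"turn": 0}
    - {"fingers": 1,"dx": 0,"dy": 13,"dz": 0,"turn": 0}
    - {"fingers": 1,"dx": 0,"dy": 8,"dz": 0,"turn": 0}
    - {"fingers": 1,"dx": 0,"dy": 4,"dz": 0,"turn": 0}

```text
clock: 19.05
position: [0.5178, 0.1866, 0.1857]
ee_rot: [-0.038, 0.998, -0.043, -0.011]
contact_force: [0.7, 1.2, -1.8]
width: 0.0688
```

```bash
python3 settle.py 3
```

```text
t 19.05 pos [517.8 186.6 185.7] jaw -0.085 z [-0.018  0.076 -0.997] w 68.8 F [ 0.7  1.2 -1.8] q [0.17 0.27 1.66 0.08 1.22 0.22]
t 19.2 pos [518.3 184.9 186.1] jaw -0.086 z [-0.017  0.075 -0.997] w 69.4 F [-0.1 -0.4 -1.7] q [0.17 0.27 1.66 0.08 1.22 0.22]
[-0.019 -0.007 -0.004 -0.009 -0.    -0.001] [  0.7 -40.7 -23.6   0.6   0.1   0. ]
```

Call:
play_rows:
  series:
    - {"fingers": 1,"dx": 2,"dy": 5,"dz": 2,"turn": 0}
    - {"fingers": 1,"dx": 4,"dy": 12,"dz": 4,"turn": -0.005}
    - {"fingers": 1,"dx": 4,"dy": 18,"dz": 4,"turn": -0.005}
    - {"fingers": 1,"dx": 4,"dy": 20,"dz": 3,"turn": -0.005}
    - {"fingers": 1,"dx": 4,"dy": 18,"dz": 2,"turn": -0.002}
    - {"fingers": 1,"dx": 3,"dy": 13,"dz": 2,"turn": 0}
    - {"fingers": 1,"dx": 2,"dy": 8,"dz": 1,"turn": 0}
    - {"fingers": 1,"dx": 0,"dy": 4,"dz": 0,"turn": 0}

```text
clock: 19.87
position: [0.5447, 0.2805, 0.2058]
ee_rot: [-0.036, 0.998, -0.058, -0.009]
contact_force: [-0.1, 0.4, -1.5]
width: 0.0687
```

```bash
python3 settle.py 5
```

```text
t 19.87 pos [544.7 280.5 205.8] jaw -0.115 z [-0.014  0.073 -0.997] w 68.7 F [-0.1  0.4 -1.5] q [0.32 0.34 1.5  0.08 1.29 0.41]
t 20.12 pos [543.6 278.9 205.3] jaw -0.116 z [-0.016  0.072 -0.997] w 69.0 F [-0.  -0.1 -2. ] q [0.32 0.34 1.5  0.08 1.29 0.41]
[-0.002 -0.003  0.001  0.002 -0.003  0.001] [  0.2 -46.1 -24.9   0.5  -0.   -0. ]
```

Call:
play_rows:
  series:
    - {"fingers": 1,"dx": -5,"dy": 7,"dz": -6,"turn": 0.013}

```text
clock: 20.2
position: [0.5399, 0.2847, 0.2001]
ee_rot: [-0.035, 0.998, -0.053, -0.009]
contact_force: [0.5, 0.6, -2.0]
width: 0.069
```

```bash
python3 settle.py 4; python3 - <<'E'
from sil import *
a=get_image('scene');b=get_image('top')
z=get_state()["position"][2]-.039
m=hsvmask(a,*BLUE,(370,130,450,230));
for dz in(-.004,0,.004):print("pan",sfit([(a,m,PAN(z+dz),[])],[.538,.286,-.1]))
f=lambda im,u,v:cv2.resize(np.ascontiguousarray(im['pixels'][v:v+120,u:u+107,::-1]),(400,450),interpolation=cv2.INTER_CUBIC)
cv2.imwrite('pics/c6.png',np.hstack([f(b,140,150),f(a,355,125)]))
E
```

```text
t 20.2 pos [539.9 284.7 200.1] jaw -0.104 z [-0.014  0.071 -0.997] w 69.0 F [ 0.5  0.6 -2. ] q [0.33 0.34 1.51 0.08 1.28 0.41]
t 20.4 pos [537.9 285.8 198.8] jaw -0.103 z [-0.018  0.071 -0.997] w 68.8 F [-0.1  0.4 -1.7] q [0.33 0.35 1.51 0.08 1.28 0.41]
[-0.002 -0.001 -0.013 -0.004 -0.002  0.001] [  0.1 -46.  -24.3   0.5   0.   -0. ]
pan (array([ 0.5354,  0.2897, -0.0707]), np.float64(0.206))
pan (array([ 0.5377,  0.2853, -0.1093]), np.float64(0.21))
pan (array([ 0.5396,  0.2834, -0.0783]), np.float64(0.219))
```

View pics/c6.png

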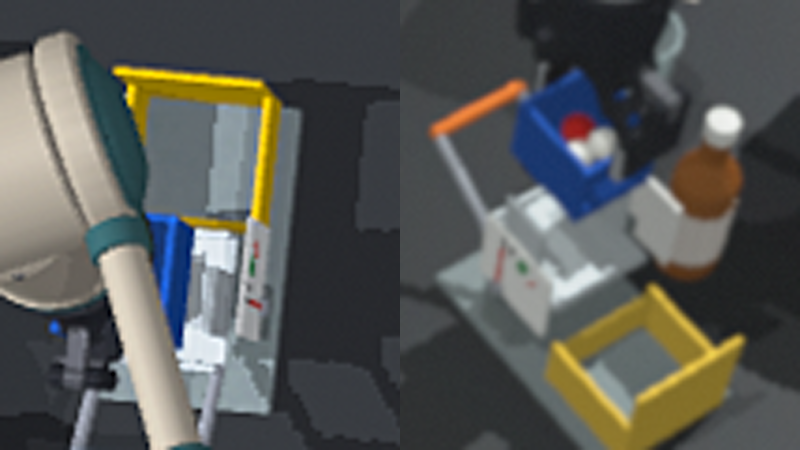

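Call:
play_rows:
  series:
    - {"fingers": 1,"dx": 1,"dy": 0,"dz": -10,"turn": 0}
    - {"fingers": 1,"dx": 1,"dy": 0,"dz": -10,"turn": 0}

```text
clock: 20.67
position: [0.5421, 0.2863, 0.1807]
ee_rot: [-0.036, 0.998, -0.052, -0.008]
contact_force: [0.2, 0.2, -2.0]
width: 0.069
```

```bash
python3 settle.py 4
```

```text
t 20.67 pos [542.1 286.3 180.7] jaw -0.103 z [-0.012  0.073 -0.997] w 69.0 F [ 0.2  0.2 -2. ] q [0.33 0.36 1.54 0.08 1.23 0.41]
t 20.87 pos [541.5 286.1 180.2] jaw -0.103 z [-0.014  0.072 -0.997] w 68.9 F [ 0.7  1.1 -2. ] q [0.33 0.36 1.54 0.08 1.23 0.41]
[ 0.001 -0.01  -0.017  0.     0.002  0.001] [ -0.  -46.2 -23.8   0.4  -0.   -0. ]
```

Call:
play_rows:
  series:
    - {"fingers": 1,"dx": -2,"dy": 0,"dz": -10,"turn": 0}
    - {"fingers": 1,"dx": -2,"dy": 0,"dz": -10,"turn": 0}

```text
clock: 21.03
position: [0.5396, 0.2868, 0.1616]
ee_rot: [-0.037, 0.998, -0.052, -0.006]
contact_force: [-0.9, -0.3, -2.7]
width: 0.0688
```

```bash
python3 settle.py 4
```

```text
t 21.03 pos [539.6 286.8 161.6] jaw -0.103 z [-0.008  0.074 -0.997] w 68.8 F [-0.9 -0.3 -2.7] q [0.33 0.37 1.57 0.08 1.18 0.41]
t 21.23 pos [539.3 286.7 161.7] jaw -0.103 z [-0.01   0.074 -0.997] w 69.1 F [-0.5  0.5 -1.6] q [0.33 0.37 1.57 0.08 1.18 0.41]
[-0.001 -0.006 -0.018  0.001 -0.001 -0.001] [  0.  -46.1 -23.1   0.4  -0.   -0. ]
```

Call:
play_rows:
  series:
    - {"fingers": 1,"dx": -1.5,"dy": 0,"dz": -12,"turn": 0}

```text
clock: 21.32
position: [0.5402, 0.2875, 0.1523]
ee_rot: [-0.038, 0.998, -0.052, -0.004]
contact_force: [0.7, -0.1, -1.5]
width: 0.069
```

```bash
python3 settle.py 4
```

```text
t 21.32 pos [540.2 287.5 152.3] jaw -0.103 z [-0.003  0.076 -0.997] w 69.0 F [ 0.7 -0.1 -1.5] q [0.33 0.38 1.59 0.08 1.16 0.41]
t 21.52 pos [537.9 286.7 150. ] jaw -0.103 z [-0.01   0.074 -0.997] w 68.8 F [ 0.2  0.3 -2.2] q [0.33 0.38 1.59 0.08 1.16 0.41]
[-0.001 -0.006 -0.013  0.003 -0.005 -0.002] [  0.  -46.3 -22.8   0.4  -0.    0. ]
```

Call:
play_rows:
  series:
    - {"fingers": 1,"dx": 1,"dy": -0.5,"dz": -12,"turn": 0}

```text
clock: 21.6
position: [0.5408, 0.2871, 0.1408]
ee_rot: [-0.038, 0.998, -0.052, -0.004]
contact_force: [1.3, -0.2, -0.8]
width: 0.0689
```

```bash
python3 settle.py 4
```

```text
t 21.6 pos [540.8 287.1 140.8] jaw -0.103 z [-0.004  0.076 -0.997] w 68.9 F [ 1.3 -0.2 -0.8] q [0.33 0.39 1.6  0.08 1.13 0.4 ]
t 21.8 pos [539.  286.3 138.4] jaw -0.103 z [-0.009  0.074 -0.997] w 69.2 F [ 0.3  0.7 -1.1] q [0.33 0.39 1.61 0.08 1.13 0.4 ]
[-0.001 -0.005 -0.008 -0.    -0.005 -0.001] [ -0.  -46.6 -22.6   0.4  -0.1  -0. ]
```

Call:
play_rows:
  series:
    - {"fingers": 1,"dx": 0,"dy": 0,"dz": -11,"turn": 0}

```text
clock: 21.88
position: [0.541, 0.2871, 0.1299]
ee_rot: [-0.038, 0.998, -0.052, -0.004]
contact_force: [0.3, 0.4, -1.0]
width: 0.0692
```

```bash
python3 settle.py 4
```

```text
t 21.88 pos [541.  287.1 129.9] jaw -0.103 z [-0.004  0.076 -0.997] w 69.2 F [ 0.3  0.4 -1. ] q [0.33 0.4  1.62 0.08 1.11 0.4 ]
t 22.08 pos [538.7 286.2 127. ] jaw -0.103 z [-0.01   0.074 -0.997] w 69.1 F [-0.6  0.2 -1.2] q [0.33 0.4  1.62 0.08 1.11 0.4 ]
[ 0.    -0.005 -0.01   0.001 -0.002  0.001] [ -0.  -47.  -22.3   0.4  -0.1  -0. ]
```

Call:
play_rows:
  series:
    - {"fingers": 1,"dx": 0.5,"dy": 0,"dz": -4,"turn": 0}

```text
clock: 22.17
position: [0.5398, 0.2865, 0.1238]
ee_rot: [-0.037, 0.998, -0.052, -0.006]
contact_force: [-0.1, 0.5, -2.7]
width: 0.0689
```

```bash
python3 settle.py 2
```

```text
t 22.17 pos [539.8 286.5 123.8] jaw -0.103 z [-0.009  0.074 -0.997] w 68.9 F [-0.1  0.5 -2.7] q [0.33 0.4  1.63 0.08 1.1  0.4 ]
t 22.27 pos [539.  286.1 122.6] jaw -0.103 z [-0.011  0.074 -0.997] w 69.0 F [ 0.1 -0.5 -1.1] q [0.33 0.4  1.63 0.08 1.1  0.4 ]
[ 0.002 -0.004 -0.004  0.002  0.009 -0.001] [ -0.  -47.6 -22.7   0.4  -0.2  -0. ]
```

Call:
play_rows:
  series:
    - {"fingers": 1,"dx": 0,"dy": 0,"dz": -2,"turn": 0}

```text
clock: 22.35
position: [0.5392, 0.2862, 0.1207]
ee_rot: [-0.037, 0.998, -0.052, -0.007]
contact_force: [0.1, -0.5, -1.6]
width: 0.069
```

```bash
python3 settle.py 2
```

```text
t 22.35 pos [539.2 286.2 120.7] jaw -0.103 z [-0.011  0.074 -0.997] w 69.0 F [ 0.1 -0.5 -1.6] q [0.33 0.41 1.63 0.08 1.09 0.4 ]
t 22.45 pos [538.7 286.  120.2] jaw -0.103 z [-0.012  0.073 -0.997] w 69.1 F [ 0.1 -0.7 -0.8] q [0.33 0.41 1.63 0.08 1.09 0.4 ]
[-0.001 -0.003 -0.005  0.002  0.005 -0.003] [ -0.  -47.5 -22.4   0.4  -0.1  -0. ]
```

Call:
play_rows:
  series:
    - {"fingers": 1,"dx": 0,"dy": 0,"dz": -1.5,"turn": 0}

```text
clock: 22.53
position: [0.539, 0.2861, 0.1191]
ee_rot: [-0.036, 0.998, -0.052, -0.007]
contact_force: [-0.7, -0.7, 7.0]
width: 0.0694
```

```bash
python3 settle.py 2
```

```text
t 22.53 pos [539.  286.1 119.1] jaw -0.103 z [-0.011  0.074 -0.997] w 69.4 F [-0.7 -0.7  7. ] q [0.33 0.41 1.63 0.08 1.09 0.4 ]
t 22.63 pos [539.1 286.1 119.1] jaw -0.103 z [-0.011  0.074 -0.997] w 68.8 F [0.3 0.1 1.3] q [0.33 0.41 1.63 0.08 1.09 0.4 ]
[ 0.001 -0.001  0.001  0.001 -0.002  0.002] [  0.1 -46.2 -21.6   0.4  -0.1  -0. ]
```

Call:
play_rows:
  series:
    - {"fingers": -1,"dx": 0,"dy": 0,"dz": 0,"turn": 0}
    - {"fingers": -1,"dx": 0,"dy": 0,"dz": 0,"turn": 0}
    - {"fingers": -1,"dx": 0,"dy": 0,"dz": 0,"turn": 0}
    - {"fingers": -1,"dx": 0,"dy": 0,"dz": 0,"turn": 0}
    - {"fingers": -1,"dx": 0,"dy": 0,"dz": 10,"turn": 0}

```text
clock: 23.05
position: [0.5384, 0.286, 0.1285]
ee_rot: [-0.036, 0.998, -0.052, -0.008]
contact_force: [-0.6, -0.7, -0.3]
width: 0.085
```

```bash
python3 settle.py 3
```

```text
t 23.05 pos [538.4 286.  128.5] jaw -0.104 z [-0.013  0.073 -0.997] w 85.0 F [-0.6 -0.7 -0.3] q [0.33 0.4  1.62 0.08 1.11 0.4 ]
t 23.2 pos [540.6 286.8 131.2] jaw -0.104 z [-0.007  0.075 -0.997] w 85.5 F [-0.5 -0.1  0.9] q [0.33 0.4  1.62 0.08 1.11 0.4 ]
[ 0.001  0.008  0.017 -0.    -0.003  0.   ] [  0.  -46.2 -22.    0.4  -0.    0. ]
```

Call:
play_rows:
  series:
    - {"fingers": -1,"dx": 0,"dy": 0,"dz": 20,"turn": 0}
    - {"fingers": -1,"dx": 0,"dy": 0,"dz": 25,"turn": 0}
    - {"fingers": -1,"dx": 0,"dy": 0,"dz": 25,"turn": 0}
    - {"fingers": -1,"dx": 0,"dy": 0,"dz": 15,"turn": 0}
    - {"fingers": 0.2,"dx": -25,"dy": 2.5,"dz": 0,"turn": 0}
    - {"fingers": 0.2,"dx": -30,"dy": 3,"dz": 0,"turn": 0}
    - {"fingers": 0.2,"dx": -30,"dy": 3,"dz": 0,"turn": 0}
    - {"fingers": 0.2,"dx": -15,"dy": 1.5,"dz": 0,"turn": 0}

```text
clock: 23.87
position: [0.4414, 0.2961, 0.2204]
ee_rot: [-0.038, 0.998, -0.054, -0.003]
contact_force: [-0.0, 0.0, 0.9]
width: 0.0392
```

```bash
python3 settle.py 4; python3 - <<'E'
from sil import *
a=get_image('scene');b=get_image('top')
m=hsvmask(a,*BLUE,(370,130,450,230));
print("pan",sfit([(a,m,PAN(.08),[])],[.538,.286,-.1]))
f=lambda im,u,v:cv2.resize(np.ascontiguousarray(im['pixels'][v:v+120,u:u+107,::-1]),(400,450),interpolation=cv2.INTER_CUBIC)
cv2.imwrite('pics/c7.png',np.hstack([f(b,140,160),f(a,355,125)]))
E
```

```text
t 23.87 pos [441.4 296.1 220.4] jaw -0.108 z [-0.002  0.076 -0.997] w 39.2 F [-0.   0.   0.9] q [0.41 0.2  1.66 0.07 1.25 0.5 ]
t 24.07 pos [445.4 296.4 220.5] jaw -0.108 z [ 0.002  0.077 -0.997] w 33.9 F [-0.2 -0.3 -0.8] q [0.41 0.21 1.66 0.07 1.24 0.5 ]
[-0.013  0.019 -0.021  0.    -0.001  0.   ] [  0.5 -37.7 -23.3   0.4  -0.    0. ]
pan (array([ 0.5387,  0.29  , -0.117 ]), np.float64(0.116))
```

View pics/c7.png

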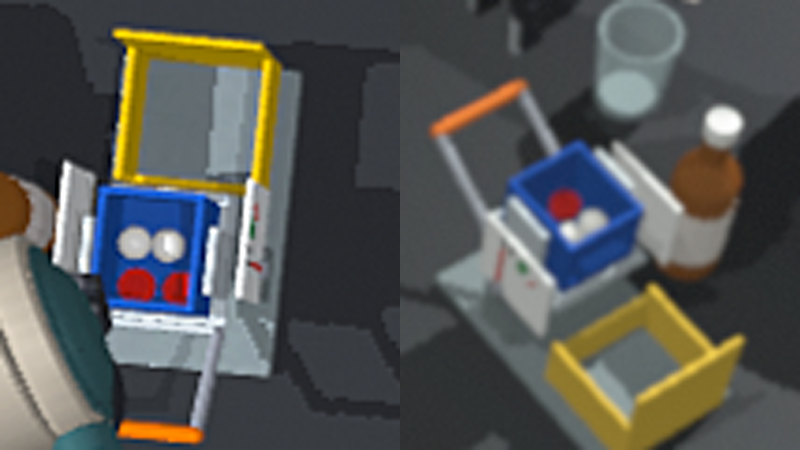

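Call:
play_rows:
  series:
    - {"fingers": 0.2,"dx": -11,"dy": 1,"dz": -35,"turn": 0}

```text
clock: 24.25
position: [0.443, 0.2996, 0.1905]
ee_rot: [-0.042, 0.998, -0.055, 0.006]
contact_force: [1.3, 0.7, 0.7]
width: 0.0342
```

```bash
python3 settle.py 4
```

```text
t 24.25 pos [443.  299.6 190.5] jaw -0.11 z [ 0.017  0.083 -0.996] w 34.2 F [1.3 0.7 0.7] q [0.42 0.22 1.72 0.08 1.15 0.5 ]
t 24.45 pos [435.8 297.  184.6] jaw -0.109 z [-0.     0.076 -0.997] w 34.2 F [ 1.1  0.1 -0.2] q [0.42 0.22 1.73 0.08 1.16 0.5 ]
[-0.002 -0.017 -0.053  0.004 -0.008  0.001] [  0.2 -35.9 -21.3   0.3   0.    0. ]
```

Call:
play_rows:
  series:
    - {"fingers": 0.2,"dx": 0,"dy": 0,"dz": -30,"turn": 0}

```text
clock: 24.53
position: [0.442, 0.2995, 0.1604]
ee_rot: [-0.041, 0.998, -0.055, 0.005]
contact_force: [1.9, 0.3, 0.5]
width: 0.0344
```

```bash
python3 settle.py 4
```

```text
t 24.53 pos [442.  299.5 160.4] jaw -0.11 z [ 0.014  0.082 -0.997] w 34.4 F [1.9 0.3 0.5] q [0.42 0.25 1.76 0.08 1.08 0.49]
t 24.73 pos [436.9 297.2 155.4] jaw -0.11 z [ 0.     0.076 -0.997] w 33.7 F [-0.6  0.4 -0.4] q [0.42 0.25 1.77 0.08 1.09 0.49]
[ 0.001 -0.017 -0.017  0.001 -0.007  0.001] [ -0.  -36.5 -21.1   0.3  -0.1  -0. ]
```

Call:
play_rows:
  series:
    - {"fingers": 0.2,"dx": -3,"dy": 0,"dz": -24,"turn": 0}

```text
clock: 24.82
position: [0.4391, 0.2994, 0.1367]
ee_rot: [-0.041, 0.998, -0.055, 0.004]
contact_force: [0.9, 0.1, 0.1]
width: 0.0345
```

```bash
python3 settle.py 4
```

```text
t 24.82 pos [439.1 299.4 136.7] jaw -0.11 z [ 0.012  0.081 -0.997] w 34.5 F [0.9 0.1 0.1] q [0.42 0.27 1.8  0.08 1.03 0.49]
t 25.02 pos [434.6 297.5 132.6] jaw -0.11 z [ 0.001  0.076 -0.997] w 34.3 F [-0.5  0.1  0.6] q [0.42 0.27 1.81 0.08 1.03 0.49]
[-0.    -0.009 -0.014 -0.    -0.009 -0.001] [  0.  -37.1 -20.4   0.3  -0.1  -0. ]
```

Call:
play_rows:
  series:
    - {"fingers": 0.2,"dx": -1,"dy": 0,"dz": -22,"turn": 0}

```text
clock: 25.1
position: [0.4378, 0.2994, 0.1154]
ee_rot: [-0.041, 0.998, -0.055, 0.004]
contact_force: [1.5, 1.1, 1.0]
width: 0.0339
```

```bash
python3 settle.py 5
```

```text
t 25.1 pos [437.8 299.4 115.4] jaw -0.11 z [ 0.012  0.081 -0.997] w 33.9 F [1.5 1.1 1. ] q [0.42 0.29 1.83 0.08 0.98 0.49]
t 25.35 pos [434.3 297.8 111.9] jaw -0.11 z [ 0.003  0.077 -0.997] w 34.4 F [-0.5 -0.7  0.5] q [0.42 0.29 1.84 0.08 0.98 0.49]
[ 0.002 -0.003 -0.005 -0.    -0.008 -0.001] [  0.  -37.8 -19.8   0.3  -0.1   0. ]
```

Call:
play_rows:
  series:
    - {"fingers": 0.2,"dx": 0,"dy": -0.5,"dz": -6,"turn": 0}

```text
clock: 25.43
position: [0.4358, 0.2981, 0.1078]
ee_rot: [-0.04, 0.998, -0.055, 0.001]
contact_force: [0.5, 0.1, 0.3]
width: 0.0341
```

```bash
python3 settle.py 4
```

```text
t 25.43 pos [435.8 298.1 107.8] jaw -0.11 z [ 0.007  0.079 -0.997] w 34.1 F [0.5 0.1 0.3] q [0.42 0.3  1.85 0.08 0.96 0.48]
t 25.63 pos [434.4 297.4 106.2] jaw -0.11 z [ 0.003  0.077 -0.997] w 34.7 F [-1.   0.6 -0.1] q [0.42 0.3  1.85 0.08 0.96 0.48]
[ 0.     0.001  0.     0.    -0.002 -0.002] [ -0.  -38.3 -19.9   0.3  -0.2  -0. ]
```

Call:
play_rows:
  series:
    - {"fingers": 1,"dx": 0,"dy": 0,"dz": 0,"turn": 0}
  squeeze: 25

```text
clock: 25.72
position: [0.4345, 0.2974, 0.1064]
ee_rot: [-0.039, 0.998, -0.055, -0.0]
contact_force: [0.4, -0.2, -0.3]
width: 0.0236
```

```bash
python3 settle.py 7
```

```text
t 25.72 pos [434.5 297.4 106.4] jaw -0.11 z [ 0.003  0.077 -0.997] w 23.6 F [ 0.4 -0.2 -0.3] q [0.42 0.3  1.85 0.08 0.96 0.48]
t 26.07 pos [432.7 297.6 106.2] jaw -0.11 z [ 0.     0.078 -0.997] w 9.3 F [-5.8  1.4  4.5] q [0.42 0.3  1.85 0.09 0.96 0.48]
[ 0.002  0.     0.001 -0.001  0.     0.001] [ -2.2 -36.7 -21.3  -0.7  -1.6  -0. ]
```

Call:
play_rows:
  series:
    - {"fingers": 1,"dx": 1.4,"dy": -0.1,"dz": 3,"turn": 0}
    - {"fingers": 1,"dx": 1.4,"dy": -0.1,"dz": 3,"turn": 0}
    - {"fingers": 1,"dx": 1.5,"dy": -0.2,"dz": 3,"turn": 0}
    - {"fingers": 1,"dx": 1.7,"dy": -0.2,"dz": 2.9,"turn": 0}
    - {"fingers": 1,"dx": 1.7,"dy": -0.2,"dz": 2.9,"turn": 0}
    - {"fingers": 1,"dx": 1.7,"dy": -0.2,"dz": 2.9,"turn": 0}

```text
clock: 26.57
position: [0.4413, 0.2966, 0.1228]
ee_rot: [-0.038, 0.998, -0.055, -0.004]
contact_force: [-1.1, 2.0, -4.6]
width: 0.0091
```

```bash
python3 settle.py 4
```

```text
t 26.57 pos [441.3 296.6 122.8] jaw -0.11 z [-0.004  0.077 -0.997] w 9.1 F [-1.1  2.  -4.6] q [0.41 0.29 1.81 0.08 1.02 0.48]
t 26.77 pos [441.6 296.6 123.4] jaw -0.11 z [-0.003  0.077 -0.997] w 9.2 F [-2.1  1.2  2.6] q [0.41 0.29 1.81 0.08 1.02 0.48]
[ 0.    -0.001  0.003 -0.    -0.005 -0.   ] [ -0.9 -37.4 -21.1  -0.1  -0.8  -0. ]
```

Call:
play_rows:
  series:
    - {"fingers": 1,"dx": 1.9,"dy": -0.2,"dz": 2.7,"turn": 0}
    - {"fingers": 1,"dx": 1.9,"dy": -0.2,"dz": 2.7,"turn": 0}
    - {"fingers": 1,"dx": 1.9,"dy": -0.2,"dz": 2.7,"turn": 0}
    - {"fingers": 1,"dx": 2.2,"dy": -0.2,"dz": 2.5,"turn": 0}
    - {"fingers": 1,"dx": 2.2,"dy": -0.2,"dz": 2.5,"turn": 0}
    - {"fingers": 1,"dx": 2.2,"dy": -0.2,"dz": 2.5,"turn": 0}
    - {"fingers": 1,"dx": 2.3,"dy": -0.2,"dz": 2.4,"turn": 0}
    - {"fingers": 1,"dx": 2.3,"dy": -0.2,"dz": 2.4,"turn": 0}

```text
clock: 27.43
position: [0.4579, 0.2948, 0.1443]
ee_rot: [-0.038, 0.998, -0.055, -0.006]
contact_force: [-1.1, 1.9, -4.2]
width: 0.0088
```

```bash
python3 settle.py 4
```

```text
t 27.43 pos [457.9 294.8 144.3] jaw -0.11 z [-0.007  0.077 -0.997] w 8.8 F [-1.1  1.9 -4.2] q [0.4  0.29 1.75 0.08 1.08 0.47]
t 27.63 pos [458.5 294.8 144.8] jaw -0.11 z [-0.005  0.077 -0.997] w 9.0 F [-1.1  0.1  1.4] q [0.4  0.29 1.75 0.08 1.08 0.47]
[-0.001 -0.001  0.002 -0.003 -0.007  0.   ] [ -0.6 -38.2 -21.9   0.   -0.8  -0. ]
```

Call:
play_rows:
  series:
    - {"fingers": 1,"dx": 2.3,"dy": -0.2,"dz": 1.9,"turn": 0}
    - {"fingers": 1,"dx": 0,"dy": 0,"dz": 0,"turn": 0}
    - {"fingers": 1,"dx": 0,"dy": 0,"dz": 0,"turn": 0}
    - {"fingers": 1,"dx": 0,"dy": 0,"dz": 0,"turn": 0}
    - {"fingers": 1,"dx": 0,"dy": 0,"dz": 0,"turn": 0}
    - {"fingers": 1,"dx": 0,"dy": 0,"dz": 0,"turn": 0}

```text
clock: 28.13
position: [0.4607, 0.2945, 0.147]
ee_rot: [-0.038, 0.998, -0.055, -0.005]
contact_force: [-2.4, 1.5, -0.5]
width: 0.0088
```

```bash
python3 - <<'E'
from st import *
st();a=get_image('scene');b=get_image('top');print(a.get("shot"),b.get("shot"))
f=lambda im,u,v:cv2.resize(np.ascontiguousarray(im['pixels'][v:v+120,u:u+107,::-1]),(400,450),interpolation=cv2.INTER_CUBIC)
cv2.imwrite('pics/c8.png',np.hstack([f(b,140,160),f(a,355,125)]))
E
```

```text
t 28.13 pos [460.7 294.5 147. ] jaw -0.11 z [-0.005  0.077 -0.997] w 8.8 F [-2.4  1.5 -0.5] q [0.39 0.29 1.74 0.08 1.09 0.47]
160 161
```

View pics/c8.png

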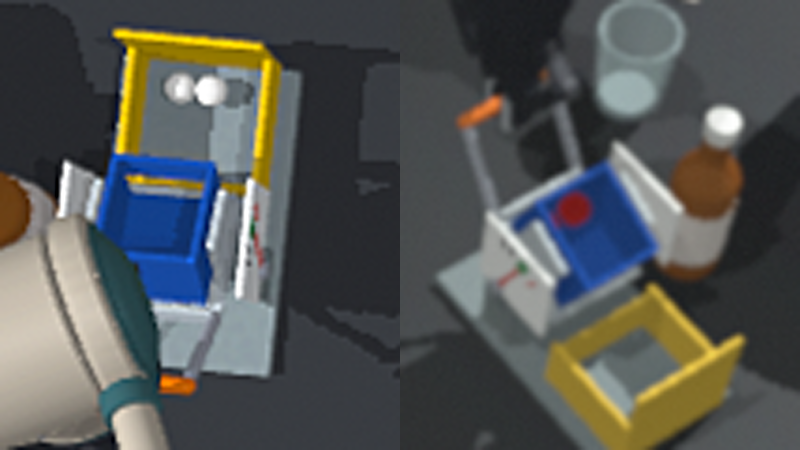

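The top view shows both white balls in the catch box at crop (180,90) and (210,90). The caps are still in the pan, and the pointer is at the green mark. I'll finish the hold.

Call:
play_rows:
  series:
    - {"fingers": 1,"dx": 0,"dy": 0,"dz": 0,"turn": 0}
    - {"fingers": 1,"dx": 0,"dy": 0,"dz": 0,"turn": 0}
    - {"fingers": 1,"dx": 0,"dy": 0,"dz": 0,"turn": 0}
    - {"fingers": 1,"dx": 0,"dy": 0,"dz": 0,"turn": 0}
    - {"fingers": 1,"dx": 0,"dy": 0,"dz": 0,"turn": 0}
    - {"fingers": 1,"dx": 0,"dy": 0,"dz": 0,"turn": 0}
    - {"fingers": 1,"dx": 0,"dy": 0,"dz": 0,"turn": 0}
    - {"fingers": 1,"dx": 0,"dy": 0,"dz": 0,"turn": 0}
    - {"fingers": 1,"dx": 0,"dy": 0,"dz": 0,"turn": 0}
    - {"fingers": 1,"dx": 0,"dy": 0,"dz": 0,"turn": 0}
    - {"fingers": 1,"dx": 0,"dy": 0,"dz": 0,"turn": 0}
    - {"fingers": 1,"dx": 0,"dy": 0,"dz": 0,"turn": 0}
    - {"fingers": 1,"dx": 0,"dy": 0,"dz": 0,"turn": 0}
    - {"fingers": 1,"dx": 0,"dy": 0,"dz": 0,"turn": 0}
    - {"fingers": 1,"dx": 0,"dy": 0,"dz": 0,"turn": 0}
    - {"fingers": 1,"dx": 0,"dy": 0,"dz": 0,"turn": 0}
    - {"fingers": 1,"dx": 0,"dy": 0,"dz": 0,"turn": 0}
    - {"fingers": 1,"dx": 0,"dy": 0,"dz": 0,"turn": 0}
    - {"fingers": 1,"dx": 0,"dy": 0,"dz": 0,"turn": 0}

```text
clock: 29.82
position: [0.4607, 0.2945, 0.1469]
ee_rot: [-0.038, 0.998, -0.055, -0.005]
contact_force: [-2.9, 1.6, 0.1]
width: 0.009
```

Call:
play_rows:
  series:
    - {"fingers": 1,"dx": -2.3,"dy": 0.2,"dz": -2.3,"turn": 0}
    - {"fingers": 1,"dx": -2.3,"dy": 0.2,"dz": -2.4,"turn": 0}
    - {"fingers": 1,"dx": -2.3,"dy": 0.2,"dz": -2.4,"turn": 0}
    - {"fingers": 1,"dx": -2.2,"dy": 0.2,"dz": -2.5,"turn": 0}
    - {"fingers": 1,"dx": -2.2,"dy": 0.2,"dz": -2.5,"turn": 0}
    - {"fingers": 1,"dx": -2.1,"dy": 0.2,"dz": -2.6,"turn": 0}
    - {"fingers": 1,"dx": -1.9,"dy": 0.2,"dz": -2.7,"turn": 0}
    - {"fingers": 1,"dx": -1.9,"dy": 0.2,"dz": -2.7,"turn": 0}

```text
clock: 30.48
position: [0.4477, 0.296, 0.1324]
ee_rot: [-0.039, 0.998, -0.054, 0.004]
contact_force: [-1.9, -0.3, 5.4]
width: 0.0091
```

```bash
python3 settle.py 3
```

```text
t 30.48 pos [447.7 296.  132.4] jaw -0.108 z [ 0.012  0.078 -0.997] w 9.1 F [-1.9 -0.3  5.4] q [0.41 0.28 1.8  0.08 1.02 0.48]
t 30.63 pos [447.3 296.  132. ] jaw -0.108 z [ 0.01   0.078 -0.997] w 8.7 F [-4.1 -0.7  5.2] q [0.41 0.28 1.8  0.08 1.02 0.48]
[-0.002  0.006 -0.004  0.002  0.009 -0.001] [ -0.7 -36.  -21.    0.   -1.   -0. ]
```

Call:
play_rows:
  series:
    - {"fingers": 1,"dx": -2.1,"dy": 0.2,"dz": -3.0,"turn": 0}
    - {"fingers": 1,"dx": -2.1,"dy": 0.2,"dz": -3.0,"turn": 0}
    - {"fingers": 1,"dx": -2.1,"dy": 0.2,"dz": -3.0,"turn": 0}
    - {"fingers": 1,"dx": -1.9,"dy": 0.2,"dz": -3.2,"turn": 0}
    - {"fingers": 1,"dx": -1.9,"dy": 0.2,"dz": -3.2,"turn": 0}
    - {"fingers": 1,"dx": -1.8,"dy": 0.2,"dz": -3.2,"turn": 0}
    - {"fingers": 1,"dx": -1.6,"dy": 0.2,"dz": -3.2,"turn": 0}

```text
clock: 31.22
position: [0.4359, 0.2973, 0.1131]
ee_rot: [-0.04, 0.998, -0.053, 0.007]
contact_force: [-3.3, -0.3, 4.6]
width: 0.0086
```

```bash
python3 settle.py 3
```

```text
t 31.22 pos [435.9 297.3 113.1] jaw -0.107 z [ 0.018  0.079 -0.997] w 8.6 F [-3.3 -0.3  4.6] q [0.42 0.29 1.85 0.08 0.96 0.49]
t 31.37 pos [435.6 297.3 112.6] jaw -0.107 z [ 0.017  0.079 -0.997] w 8.8 F [-2.8  1.   0.6] q [0.42 0.29 1.85 0.08 0.96 0.49]
[-0.001  0.001 -0.003  0.001  0.007  0.   ] [ -1.  -37.7 -21.1  -0.1  -0.8  -0. ]
```

Remaining is about (-3, -6.4), roughly 3.5°.

Call:
play_rows:
  series:
    - {"fingers": 1,"dx": -1.5,"dy": 0.2,"dz": -3.2,"turn": 0}
    - {"fingers": 1,"dx": -1.5,"dy": 0.2,"dz": -3.2,"turn": 0}

```text
clock: 31.53
position: [0.433, 0.2976, 0.1065]
ee_rot: [-0.04, 0.998, -0.053, 0.007]
contact_force: [-3.0, -1.2, 5.5]
width: 0.009
```

```bash
python3 settle.py 2
```

```text
t 31.53 pos [433.  297.6 106.5] jaw -0.107 z [ 0.018  0.079 -0.997] w 9.0 F [-3.  -1.2  5.5] q [0.43 0.29 1.86 0.08 0.94 0.49]
t 31.63 pos [432.7 297.7 106. ] jaw -0.107 z [ 0.017  0.078 -0.997] w 8.7 F [-2.3  0.   0.3] q [0.43 0.29 1.86 0.08 0.94 0.49]
[-0.     0.001 -0.003  0.001  0.006 -0.003] [ -0.8 -37.9 -20.7  -0.   -0.7  -0. ]
```

Call:
play_rows:
  series:
    - {"fingers": 1,"dx": -0.7,"dy": 0,"dz": -2,"turn": 0}

```text
clock: 31.72
position: [0.4324, 0.2978, 0.1048]
ee_rot: [-0.04, 0.998, -0.053, 0.007]
contact_force: [-6.9, -5.1, 30.2]
width: 0.0092
```

```bash
python3 settle.py 2
```

```text
t 31.72 pos [432.4 297.8 104.8] jaw -0.107 z [ 0.018  0.079 -0.997] w 9.2 F [-6.9 -5.1 30.2] q [0.43 0.29 1.86 0.08 0.94 0.49]
t 31.82 pos [432.4 297.7 105.1] jaw -0.107 z [ 0.019  0.079 -0.997] w 9.2 F [-3.5 -1.3 11. ] q [0.43 0.29 1.86 0.08 0.94 0.49]
[ 0.    -0.002 -0.001  0.001  0.    -0.002] [ -0.4 -32.6 -19.    0.1  -1.5  -0. ]
```

Call:
play_rows:
  series:
    - {"fingers": 1,"dx": 0,"dy": 0,"dz": -2,"turn": 0}

```text
clock: 31.9
position: [0.4325, 0.2978, 0.1049]
ee_rot: [-0.04, 0.998, -0.053, 0.007]
contact_force: [-8.6, -4.4, 24.1]
width: 0.009
```

```bash
python3 settle.py 2
```

```text
t 31.9 pos [432.5 297.8 104.9] jaw -0.107 z [ 0.019  0.079 -0.997] w 9.0 F [-8.6 -4.4 24.1] q [0.43 0.29 1.86 0.08 0.94 0.49]
t 32.0 pos [432.5 297.7 105. ] jaw -0.107 z [ 0.019  0.079 -0.997] w 9.0 F [-6.4 -3.1 16.7] q [0.43 0.29 1.86 0.08 0.94 0.49]
[-0.003 -0.001  0.001 -0.001 -0.002  0.001] [ -0.7 -29.4 -18.5   0.   -2.3  -0. ]
```

Call:
play_rows:
  series:
    - {"fingers": 0.1,"dx": 0,"dy": 0,"dz": 0,"turn": 0}
    - {"fingers": 0.1,"dx": 0,"dy": 0,"dz": 0,"turn": 0}
    - {"fingers": 0.1,"dx": 0,"dy": 0,"dz": 0,"turn": 0}
    - {"fingers": 0.1,"dx": 0,"dy": 0,"dz": 0,"turn": 0}

```text
clock: 32.33
position: [0.4354, 0.2979, 0.1056]
ee_rot: [-0.041, 0.998, -0.053, 0.011]
contact_force: [0.6, -0.1, -0.9]
width: 0.0382
```

Call:
play_rows:
  series:
    - {"fingers": 0.1,"dx": 0,"dy": 0,"dz": 15,"turn": 0}
    - {"fingers": 0.1,"dx": 0,"dy": 0,"dz": 20,"turn": 0}
    - {"fingers": 0.1,"dx": 0,"dy": 0,"dz": 25,"turn": 0}
    - {"fingers": 0.1,"dx": 0,"dy": 0,"dz": 25,"turn": 0}
    - {"fingers": 0.1,"dx": 0,"dy": 0,"dz": 20,"turn": 0}
    - {"fingers": 0.1,"dx": -10,"dy": -20,"dz": 10,"turn": 0}
    - {"fingers": 0.1,"dx": -10,"dy": -30,"dz": 0,"turn": 0}
    - {"fingers": 0.1,"dx": -5,"dy": -30,"dz": 0,"turn": 0}
    - {"fingers": 0.1,"dx": 0,"dy": -20,"dz": 0,"turn": 0}
    - {"fingers": 0.1,"dx": 0,"dy": 0,"dz": 0,"turn": 0}
    - {"fingers": 0.1,"dx": 0,"dy": 0,"dz": 0,"turn": 0}
    - {"fingers": 0.1,"dx": 0,"dy": 0,"dz": 0,"turn": 0}
    - {"fingers": 0.1,"dx": 0,"dy": 0,"dz": 0,"turn": 0}

```text
clock: 33.42
position: [0.412, 0.1951, 0.2202]
ee_rot: [-0.039, 0.998, -0.052, 0.011]
contact_force: [-0.5, -0.3, -0.5]
width: 0.0388
```

```bash
python3 - <<'E'
from sil import *
from st import st
st();a=get_image('scene');b=get_image('top');print(b["shot"])
V3=[(a,hsvmask(a,*ORA,(350,135,405,175)),BAR,[])]
print("bar",sfit(V3,[.538,.286,-.1]))
f=lambda im,u,v,k=1:cv2.resize(np.ascontiguousarray(im['pixels'][v:v+120,u:u+107,::-1]),(400,450),interpolation=cv2.INTER_CUBIC)
cv2.imwrite('pics/c9.png',np.hstack([f(b,140,160),f(a,355,125)]))
cv2.imwrite('pics/f.png',np.hstack([cv2.resize(x["pixels"][...,::-1],(400,300),interpolation=cv2.INTER_AREA) for x in(b,a)]))
E
```

```text
t 33.42 pos [412.  195.1 220.2] jaw -0.106 z [ 0.025  0.077 -0.997] w 38.8 F [-0.5 -0.3 -0.5] q [0.23 0.08 1.81 0.07 1.2  0.31]
175
bar (array([ 0.5374,  0.2901, -0.0517]), np.float64(0.859))
```

View pics/c9.png

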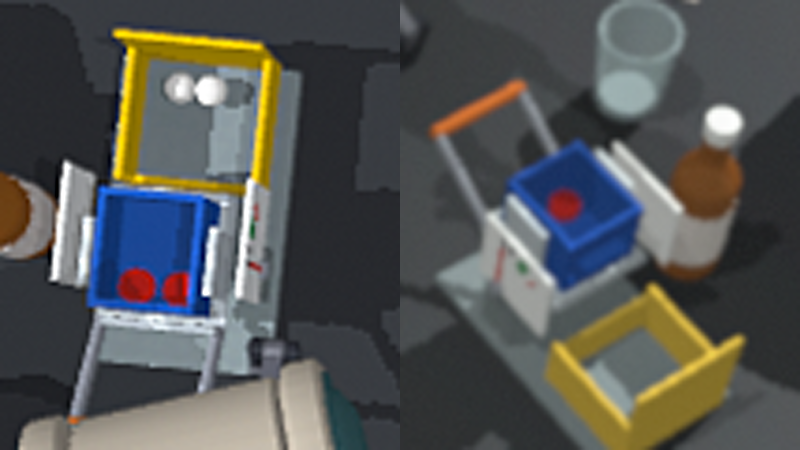

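View pics/f.png

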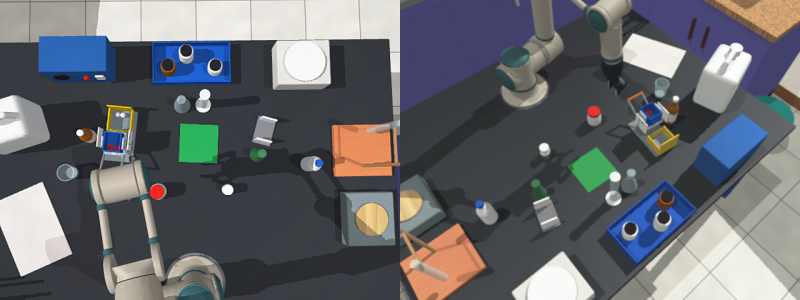

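The close-up shows the cradle level, with the bar at the same pixels as before tipping. Both caps are in the pan at top-crop (135,285) and (178,288), and both balls are in the catch box. In the full views all the glassware stands at its original place, and the gripper is clear of everything. I'll hand in.

```bash
python3 -c "
from rig import *
print(sign_off())"
```

```text
the job is handed in; nothing more can be done
None
```

The job is done and handed in at about 33.5 s of the 72 s allowed. I took the pan from the rack, set it down on the mat to regrip it, and stood it in the cradle with its mouth towards the catch box. I then raised the handle to about 25° (from the handle's travel; the pointer was at the green mark), held it about 2 s, and lowered the cradle to its stop.

**Last checks:**
- Both balls are in the catch box and both caps are still in the pan.
- The pan stands in the level cradle, and the handle bar is at the same pixels as before tipping.
- The bystanders look unmoved. I judged this by eye from the last pictures and did not measure it.
- The gripper is clear of everything.

**What disagreed or went wrong:**
- **Fit checks:** the silhouette fits were weak. The last bar fit left a mismatch of 0.86 and the pan fits 0.1–0.2, so I judged level and seating from the pictures and the tool's position.
- **Tool tilt:** the arm built up about 4° of tool tilt during the run. The pan stayed within about 2–3° of level while carried.
- **Contact force:** force peaks of about 30 N came when the pan touched down on the mat and when the cradle reached its stop.

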